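# Load the hidden pair of clips on a tube rotator

## Task

Load the two red-capped tubes from the white cradle into the two orange clips of the tube rotator, with their caps at the free end of the wheel like the blue-capped tubes already there. Turn the wheel until one empty clip is on top and press a tube straight down into it until it snaps home, then give the wheel half a turn to bring the other clip up from underneath and press the second tube into that. Let go of everything, leave the wheel at rest, and do not disturb the bottle, the jar, the slide box or the blood-tube rack.

Things in the scene. Friction and masses are not known exactly. Their poses are not given: they have to be found in the camera images.
- rotator: Tube rotator, fixed to the bench: cream drive housing (150 x 125 mm, top 174 mm above the bench) on a 14 mm high base plate, with a horizontal axle and a carousel wheel. Origin on the bench under the wheel's middle; y runs along the axle towards the housing (its face 80 mm away), -y is the wheel's free end, x is across, z up.
- axle (a point): Middle of the wheel on its axle, 130 mm above the bench; axes as rotator. The wheel is two flat clover-leaf plates, 8 mm thick, mid-planes at y = -32 and +32 mm from here, only the 16 mm axle between. Four clips 90 degrees apart: two opposite blue ones hold blue-capped tubes (fast, not to be taken out), two opposite orange ones are empty.
- free_plate (a point): Centre of the wheel's free-end plate; turns with the wheel (z towards clip A). Each plate has 4 rounded lobes, 44 mm wide, out to 104 mm from the axle, midway between the clips. A lobe can be pinched across its 8 mm from above, 90 mm out, and swung round up to 45 degrees either side of the top. The wheel stays where it is left; turning takes about 0.25 N m.
- wheel (a joint): Angle of the wheel, rad, no limits. 0: orange clip A exactly on top; pi (or -pi): clip B on top. Positive turns the wheel's top towards the +x axis of axle (rotation about its +y axis). The lobes are at +-pi/4 and +-3pi/4 from clip A.
- clip_a_seat (a point): Axis point of a tube that is home in orange clip A, 93 mm out from the axle, midway between the plates. z points outwards from the axle, the way the clip opens; y along the tube and axle towards the housing. On each plate (32 mm either side) are a V seat and two spring jaws, 9 mm wide, their flared mouth 49 mm wide and 21 mm farther out than this point.
- clip_b_seat (a point): The same for orange clip B, opposite clip A. A tube pressed straight in meets the jaws 19 mm before home, takes up to about 12 N, snaps in, and is then held at any angle of the wheel. Between the plates, beside and under the tube, it is open for the fingers.
- tube1_mid (a point): Loose red-capped tube, 116 mm long, 29 mm thick, about 55 g, lying level on the cradle. This point is on its axis where it is gripped, 42 mm above the bench at the start. The cap (35 mm thick, 15 mm long) begins 47 mm from here towards -y, the cone ends 54 mm towards +y; any roll about y. Home in a clip, this point is at the clip's seat point and its y along the seat's y.
- tube1_cap (a point): Middle of the red cap of that tube, 54.5 mm from tube1_mid along the tube's axis.
- tube2_mid (a point): The second red-capped tube, the same as the first, 88 mm beside it on the cradle.
- tube2_cap (a point): Middle of the red cap of the second tube.
- cradle: White cradle fixed to the bench, 180 x 90 mm, 40 mm high; origin at the centre of its underside. Two V-notched rails (8 mm thick, 30 mm either side of the middle) carry the two tubes along its y axis, 44 mm either side of its middle in x; between the rails the floor is 6 mm above the bench, open for the fingers.
- reagent: Bystander: amber bottle, 68 mm across, 150 mm high, origin under its centre.
- jar: Bystander: white jar with yellow lid, 70 mm across, 85 mm high, origin under its centre.
- slide_box: Bystander: blue box with white lid, 82 x 114 x 56 mm, origin under its centre.
- blood_rack: Bystander: white rack of small blood tubes, 60 x 130 mm, 100 mm high, origin under its centre.
There are look-alikes about, which are no part of the job. Leave any pink look-alike of the part that bears tube1_mid alone.

How it is judged:
On the way, in this order (a step that is already met when the one before it is completed fails the run):
1. the wheel is turned until an empty orange clip is on top (within 15 degrees) and stands still (angle between any of clip_a_seat, clip_b_seat's own z axis and vertical below 0.26 rad and velocity of joint wheel between -0.1 and 0.1 rad/s), for 0.2 s.
2. a tube is pressed home in the clip that is on top, cap at the free end, and let go (((angle between clip_a_seat's own z axis and vertical below 0.26 rad and ((x of tube1_mid in the frame of clip_a_seat between -0.004 and 0.004 m and y of tube1_mid in the frame of clip_a_seat between -0.012 and 0.012 m and z of tube1_mid in the frame of clip_a_seat between -0.004 and 0.004 m and y of tube1_cap in the frame of clip_a_seat below -0.035 m and angle between the y axis of clip_a_seat and the y axis of tube1_mid, either way round below 0.12 rad) or (x of tube2_mid in the frame of clip_a_seat between -0.004 and 0.004 m and y of tube2_mid in the frame of clip_a_seat between -0.012 and 0.012 m and z of tube2_mid in the frame of clip_a_seat between -0.004 and 0.004 m and y of tube2_cap in the frame of clip_a_seat below -0.035 m and angle between the y axis of clip_a_seat and the y axis of tube2_mid, either way round below 0.12 rad))) or (angle between clip_b_seat's own z axis and vertical below 0.26 rad and ((x of tube1_mid in the frame of clip_b_seat between -0.004 and 0.004 m and y of tube1_mid in the frame of clip_b_seat between -0.012 and 0.012 m and z of tube1_mid in the frame of clip_b_seat between -0.004 and 0.004 m and y of tube1_cap in the frame of clip_b_seat below -0.035 m and angle between the y axis of clip_b_seat and the y axis of tube1_mid, either way round below 0.12 rad) or (x of tube2_mid in the frame of clip_b_seat between -0.004 and 0.004 m and y of tube2_mid in the frame of clip_b_seat between -0.012 and 0.012 m and z of tube2_mid in the frame of clip_b_seat between -0.004 and 0.004 m and y of tube2_cap in the frame of clip_b_seat below -0.035 m and angle between the y axis of clip_b_seat and the y axis of tube2_mid, either way round below 0.12 rad)))) and contact force between the fingers and tube1 below 0.1 N and contact force between the fingers and tube2 below 0.1 N), for 0.2 s.
3. the wheel is turned half round: the other, empty clip is on top (within 15 degrees) and still, the first tube held home underneath (((angle between clip_a_seat's own z axis and vertical below 0.26 rad and ((x of tube1_mid in the frame of clip_b_seat between -0.004 and 0.004 m and y of tube1_mid in the frame of clip_b_seat between -0.012 and 0.012 m and z of tube1_mid in the frame of clip_b_seat between -0.004 and 0.004 m and y of tube1_cap in the frame of clip_b_seat below -0.035 m and angle between the y axis of clip_b_seat and the y axis of tube1_mid, either way round below 0.12 rad) or (x of tube2_mid in the frame of clip_b_seat between -0.004 and 0.004 m and y of tube2_mid in the frame of clip_b_seat between -0.012 and 0.012 m and z of tube2_mid in the frame of clip_b_seat between -0.004 and 0.004 m and y of tube2_cap in the frame of clip_b_seat below -0.035 m and angle between the y axis of clip_b_seat and the y axis of tube2_mid, either way round below 0.12 rad))) or (angle between clip_b_seat's own z axis and vertical below 0.26 rad and ((x of tube1_mid in the frame of clip_a_seat between -0.004 and 0.004 m and y of tube1_mid in the frame of clip_a_seat between -0.012 and 0.012 m and z of tube1_mid in the frame of clip_a_seat between -0.004 and 0.004 m and y of tube1_cap in the frame of clip_a_seat below -0.035 m and angle between the y axis of clip_a_seat and the y axis of tube1_mid, either way round below 0.12 rad) or (x of tube2_mid in the frame of clip_a_seat between -0.004 and 0.004 m and y of tube2_mid in the frame of clip_a_seat between -0.012 and 0.012 m and z of tube2_mid in the frame of clip_a_seat between -0.004 and 0.004 m and y of tube2_cap in the frame of clip_a_seat below -0.035 m and angle between the y axis of clip_a_seat and the y axis of tube2_mid, either way round below 0.12 rad)))) and velocity of joint wheel between -0.1 and 0.1 rad/s), for 0.2 s.
At the end, for the whole second after the job is handed in: One red-capped tube is home in each orange clip (axis point within 4 mm of the seat across and outwards, within 12 mm along the axle, axis within 7 degrees, cap at the free end), both let go, wheel and tubes at rest ((((x of tube1_mid in the frame of clip_a_seat between -0.004 and 0.004 m and y of tube1_mid in the frame of clip_a_seat between -0.012 and 0.012 m and z of tube1_mid in the frame of clip_a_seat between -0.004 and 0.004 m and y of tube1_cap in the frame of clip_a_seat below -0.035 m and angle between the y axis of clip_a_seat and the y axis of tube1_mid, either way round below 0.12 rad) and (x of tube2_mid in the frame of clip_b_seat between -0.004 and 0.004 m and y of tube2_mid in the frame of clip_b_seat between -0.012 and 0.012 m and z of tube2_mid in the frame of clip_b_seat between -0.004 and 0.004 m and y of tube2_cap in the frame of clip_b_seat below -0.035 m and angle between the y axis of clip_b_seat and the y axis of tube2_mid, either way round below 0.12 rad)) or ((x of tube1_mid in the frame of clip_b_seat between -0.004 and 0.004 m and y of tube1_mid in the frame of clip_b_seat between -0.012 and 0.012 m and z of tube1_mid in the frame of clip_b_seat between -0.004 and 0.004 m and y of tube1_cap in the frame of clip_b_seat below -0.035 m and angle between the y axis of clip_b_seat and the y axis of tube1_mid, either way round below 0.12 rad) and (x of tube2_mid in the frame of clip_a_seat between -0.004 and 0.004 m and y of tube2_mid in the frame of clip_a_seat between -0.012 and 0.012 m and z of tube2_mid in the frame of clip_a_seat between -0.004 and 0.004 m and y of tube2_cap in the frame of clip_a_seat below -0.035 m and angle between the y axis of clip_a_seat and the y axis of tube2_mid, either way round below 0.12 rad))) and velocity of joint wheel between -0.1 and 0.1 rad/s and linear speed of each of tube1, tube2 below 0.02 m/s and contact force between the fingers and tube1 below 0.1 N and contact force between the fingers and tube2 below 0.1 N); the robot touches nothing.
It fails at once if the amber reagent bottle is pushed more than 30 mm or tipped (distance of reagent from where it was at the start of the episode above 0.03 m or angle between reagent's own z axis and vertical above 0.4 rad).
It fails at once if the white specimen jar is pushed more than 30 mm or tipped (distance of jar from where it was at the start of the episode above 0.03 m or angle between jar's own z axis and vertical above 0.4 rad).
It fails at once if the blue slide box is pushed more than 30 mm or tipped (distance of slide_box from where it was at the start of the episode above 0.03 m or angle between slide_box's own z axis and vertical above 0.4 rad).
It fails at once if the blood-tube rack is pushed more than 30 mm or tipped (distance of blood_rack from where it was at the start of the episode above 0.03 m or angle between blood_rack's own z axis and vertical above 0.4 rad).
It also fails if it takes over 72 s, if anything falls off the work surface, if the arm or the gripper's body presses on something with over 40 N, if the wrist force passes 120 N, or if a joint passes its speed limit or range.

## Robot

A 6-joint arm with a two-finger parallel gripper is mounted at the origin on the work surface. World frame = base frame: x ahead of the robot, y to its left, z up, the work surface at z = 0. Lengths are in m, angles in rad, forces in N, time in s.
With the tool pointing down it reaches from about 0.3 to 0.875 m from the base axis. Payload 6.4 kg.
Tool frame: the origin (TCP) lies at the very end of the fingers, on their centre line; the grasp point (between the pads) lies 19 mm behind it; z points along the fingers, y is the line along which they close (so a half turn about z gives the same grasp; the last joint's range is limited). The gripper opens to 85 mm and grips with 20 to 120 N. Pads are 22 mm wide; open, the fingers measure 114 mm over their backs; the gripper's body (76 mm by 85 mm) begins 54 mm behind the grasp point. The pads swing forward as they close: fully open they stand 13 mm farther back than shut.
Start: joints at [1.058, 0.181, 1.607, -0, 1.354, -0.206], TCP at [0.174, 0.548, 0.207] pointing down, gripper open.
Joint ranges: [-2.99, 2.99], [-0.89, 2.07], [0.3, 2.58], [-1.14, 4.28], [0, 2.63], [-3.12, 3.12]. Speed limits (rad/s): [2.57, 2.57, 3.01, 3.14, 3.14, 3.14].

## Interface

Orientations are given as a unit quaternion [x, y, z, w].
In Python, from rig import * gives the robot as it stands. The module is installed in compiled form; this text tells all that it offers.
- The arm moves only by the tool carry_out, never from a script. Its argument "moves" is a list of rows, each a list of 3 entries, a list of its own where there are three numbers: the finger opening in mm, from 0 to 85.4, then the shift along the tool's x, y, z in mm, then the turn, a rotation vector about the tool's x, y, z in degrees. A call has 1 to 8 rows; each row is the pose to reach, as a shift and turn from the pose commanded when the call began, along the tool's axes at that moment; what a row does not reach only later rows make up. A row lasts 1/12 s, in which the tool goes at most 41.7 mm and 7.16 degrees, less where a joint would pass 70% of its speed; a pose out of reach is approached as far as the arm can. A call with a gripper value outside its range is refused whole. The fingers move at their own pace and stop on an object; "newtons" is the grip in N (left out, the last holds). Time passes only in rows, so rows that repeat a pose let the fingers close. It gives the time, the measured TCP pose, the force, the opening and the grip force at its end, in the units of the state.
- get_obs(): the state, without advancing time (a new reading comes with each control period).
- snapshot(name): name is "scene" or "top" or "wrist"; returns a dict with "image" (480x640x3 uint8, red, green, blue), "z_map" (480x640 float32, m along the optical axis (not along the pixel's ray), 0 where there is no reading), "fx", "fy", "cx", "cy" (pixels), "k1" (the pictures are not rectified: a ray, as slopes to the right and down, at radius r is drawn at 1 + k1 r^2 times it, then the intrinsics apply), "view" (4x4, takes a point from world to camera coordinates). Camera axes: x right, y down, z forward; pixel columns grow to the right and rows downward; lengths in m; the calibration is good to about 2 mm. A picture is of the moment at which its call begins.
- sign_off(): hands the job in; it is judged then, once.
The state is a dict: "time": time; "q": joint angles; "qvel": joint speeds; "joint_torque": joint torques, N m; "ee_pos": TCP position; "ee_rot": TCP orientation; "ft_force": force on the tool from outside, world axes, zero at the start; "torque": the same for the moment, N m; "finger_gap": opening from 0.0 (shut) to 1.0 (fully open); "gripper_force": force on a finger pad.
Only numpy, scipy, OpenCV 4.12 (cv2) and the standard library are available. Lean on these libraries where they do the work, as an engineer would, in place of code of your own. Each camera call takes 0.05 s, during which the arm holds its last target. There are 200 camera calls.

## Working session

There is one attempt and no reset: what is moved stays moved. The work goes in short steps, Python scripts to look and compute and a tool call to move; the robot and the scene stay as the last step left them, time stands still between calls to the robot, and variables do not carry over. Pictures are saved under pics/ and viewed, at most 11 in all, crops included, and the job is handed in when it is done.

Besides the shell and the picture viewer there is one more tool, called as a command line: name --argument value ..., lists and objects as JSON in quotes. carry_out: Moves the arm, as the interface text tells. Its arguments: {"type":"object","properties":{"moves":{"type":"array","items":{"type":"array"}},"newtons":{"type":"number"}},"required":["moves"]}

```bash
mkdir -p pics; cat > h.py <<'E'
from rig import *
import numpy as np, cv2
from scipy.spatial.transform import Rotation as R
def cloud(s):
    z=s["z_map"]; v,u=np.mgrid[:480,:640]
    xd=(u-s["cx"])/s["fx"]; yd=(v-s["cy"])/s["fy"]
    x,y=xd.copy(),yd.copy()
    for _ in range(8):
        f=1+s["k1"]*(x*x+y*y); x=xd/f; y=yd/f
    P=np.stack([x*z,y*z,z],-1)
    T=np.linalg.inv(s["view"]); W=P@T[:3,:3].T+T[:3,3]
    W[z==0]=np.nan
    return W
def save(s,n,box=None,k=1):
    im=s["image"][:,:,::-1]
    if box: a,b,c,d=box; im=im[b:d,a:c]
    cv2.imwrite("pics/"+n,cv2.resize(im,None,fx=k,fy=k,interpolation=cv2.INTER_CUBIC))
E
python3 - <<'E'
from h import *
import pickle
S={n:snapshot(n) for n in("scene","top")}
pickle.dump(S,open("s0.pkl","wb"))
for n in S: save(S[n],n+"0.png"); print(n,S[n]["fx"],S[n]["k1"],np.linalg.inv(S[n]["view"])[:3,3].round(3))
o=get_obs(); print({k:np.round(o[k],3) for k in("time","ee_pos","ee_rot","q","finger_gap","ft_force")})
E
```

```text
scene 494.830040867621 -0.09998621699324149 [ 1.153 -0.477  1.125]
top 517.1131132375715 -0.08413626842377026 [ 0.422 -0.169  1.299]
{'time': np.float64(0.1), 'ee_pos': array([0.173, 0.548, 0.206]), 'ee_rot': array([ 0.153,  0.988, -0.001, -0.   ]), 'q': array([ 1.058,  0.181,  1.608,  0.   ,  1.354, -0.206]), 'finger_gap': np.float64(1.002), 'ft_force': array([ 0.356,  0.711, -0.248])}
```

View pics/scene0.png

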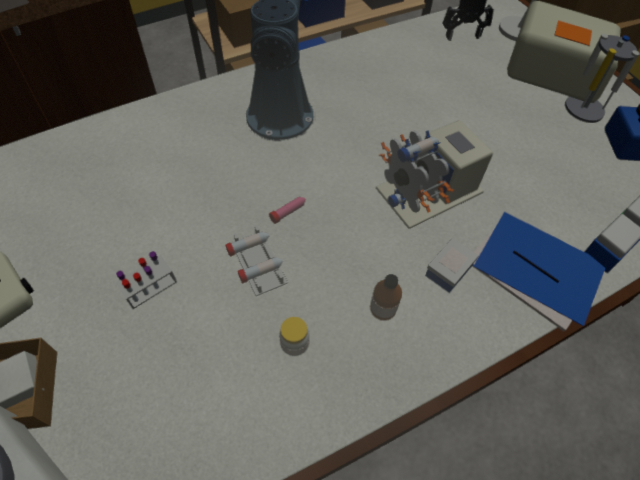

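View pics/top0.png

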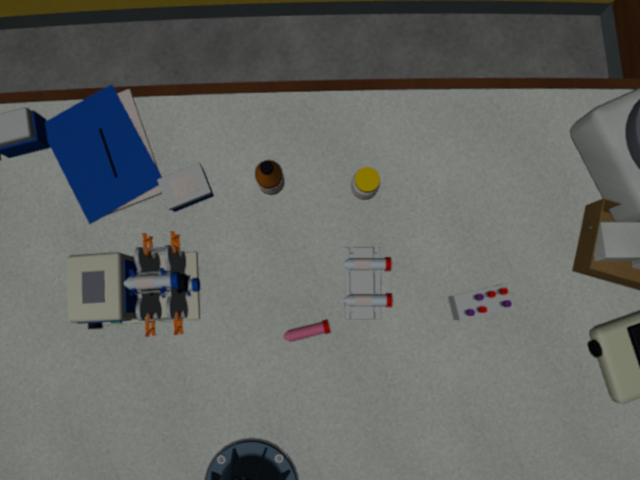

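Scene view: the red-capped tubes lie on the cradle (caps at about (232,249) and (243,274)), with the pink look-alike at (288,209). Top view, the candidates: red-capped tubes at (368,264) and (370,300) with caps at (388,264) and (389,300); pink tube at (308,331), not wanted; the blue-capped tube on the wheel at (155,284); small red and purple caps in the rack at about (490,300). I choose the two on the cradle. The orange clips stand out sideways at rows 243 and 325.

```bash
python3 - <<'E'
from h import *
import pickle
S=pickle.load(open("s0.pkl","rb"))
s=S["top"];W=cloud(s);hsv=cv2.cvtColor(s["image"],cv2.COLOR_RGB2HSV);Z=W[...,2]
H,Sa,V=[hsv[...,i].astype(int) for i in range(3)]
red=((H<6)|(H>174))&(Sa>170)&(V>80)
n,l,st,c=cv2.connectedComponentsWithStats(red.astype(np.uint8))
for i in range(1,n):
    if st[i,4]>25: p=W[l==i]; print("red",c[i].round(),st[i,4],np.nanmedian(p,0).round(4),hsv[l==i].mean(0).round())
v,u=np.mgrid[:480,:640]
for r0 in(264,300):
    m=(abs(v-r0)<12)&(u>340)&(u<396)&(Z>.042)&(Z<.07)
    p=W[m]; a=np.polyfit(p[:,1],p[:,0],1); print("tube",m.sum(),"y",p[:,1].min(),p[:,1].max(),"x=",a, "x mid",(np.percentile(p[:,0],2)+np.percentile(p[:,0],98))/2,"ztop",np.percentile(p[:,2],95))
# rotator
org=(H>4)&(H<16)&(Sa>150)&(V>100)&(u<220)&(v>220)&(v<350)
n,l,st,c=cv2.connectedComponentsWithStats(org.astype(np.uint8))
for i in range(1,n):
    if st[i,4]>10:
        p=W[l==i]; print("org",c[i].round(),st[i,4],np.nanmedian(p,0).round(4),np.nanmin(p,0).round(3),np.nanmax(p,0).round(3))
blue=(H>100)&(H<125)&(Sa>120)&(u>170)&(u<205)&(v>260)&(v<310)
p=W[blue];print("bluecap",np.nanmedian(p,0),np.nanmin(p,0),np.nanmax(p,0))
m=(u>60)&(u<130)&(v>245)&(v<330)&(Z>.15)&(Z<.19)
p=W[m];print("housing",p.min(0),p.max(0)); print(cv2.minAreaRect(p[:,:2].astype(np.float32)))
m=(u>120)&(u<205)&(v>230)&(v<340)&(Z>.006)&(Z<.022)
p=W[m];print("base",p.min(0),p.max(0),cv2.minAreaRect(p[:,:2].astype(np.float32)))
m=(u>120)&(u<205)&(v>230)&(v<340)&(Z>.2)
p=W[m];print("toptube",p.min(0),p.max(0),cv2.minAreaRect(p[:,:2].astype(np.float32)))
save(s,"crop1.png",(60,220,400,350),2.3)
E
```

```text
red [388. 264.] 48 [ 0.5285 -0.3456  0.0578] [  5. 231. 111.]
red [504. 291.] 30 [ 0.4544 -0.6085  0.1015] [  1. 235. 113.]
red [491. 294.] 30 [ 0.4486 -0.5797  0.1004] [  1. 235. 113.]
red [389. 300.] 48 [ 0.4422 -0.3442  0.0581] [  5. 231. 111.]
red [482. 309.] 28 [ 0.4142 -0.5562  0.1003] [  1. 238. 115.]
red [326. 327.] 56 [ 0.3816 -0.1919  0.034 ] [ 45. 230. 110.]
tube 559 y -0.35230025139759136 -0.23982504679146524 x= [0.02200571 0.53775151] x mid 0.5305123842499144 ztop 0.05996476051855955
tube 580 y -0.35101411723859316 -0.23711626491869467 x= [0.0202906  0.45020846] x mid 0.4440183131112071 ztop 0.06033624688521256
org [174. 240.] 90 [0.588  0.1498 0.15  ] [0.573 0.144 0.103] [0.605 0.155 0.161]
org [147. 241.] 77 [0.5869 0.2139 0.1497] [0.572 0.21  0.107] [0.602 0.22  0.16 ]
org [146. 252.] 11 [0.5621 0.2141 0.1431] [0.559 0.209 0.001] [0.582 0.265 0.147]
org [148. 316.] 11 [0.4176 0.2071 0.1443] [0.414 0.203 0.015] [0.42  0.253 0.148]
org [178. 326.] 97 [0.3955 0.1419 0.1474] [ 0.378  0.136 -0.005] [0.41  0.178 0.161]
org [149. 326.] 66 [0.3966 0.2054 0.1504] [0.376 0.202 0.106] [0.407 0.21  0.158]
org [152. 332.] 18 [0.3814 0.2059 0.115 ] [0.377 0.201 0.108] [0.388 0.21  0.123]
bluecap [0.49055472 0.12153278 0.22383475] [0.46917633 0.11426043 0.02391133] [0.51430762 0.14940487 0.24526587]
housing [0.4075944  0.24959053 0.15011172] [0.56127361 0.38512456 0.18317755]
((0.4837109446525574, 0.31710416078567505), (0.1505751609802246, 0.13457004725933075), 2.9274466037750244)
base [0.36056885 0.10974612 0.00600932] [0.63319671 0.32355952 0.0219972 ] ((0.4963309168815613, 0.21600182354450226), (0.2777634263038635, 0.20797666907310486), 1.722010612487793)
toptube [0.41216714 0.11426043 0.200064  ] [0.56715318 0.23064488 0.25153325] ((0.4898931384086609, 0.17264404892921448), (0.15244045853614807, 0.11627653241157532), 2.722688674926758)
```

View pics/crop1.png

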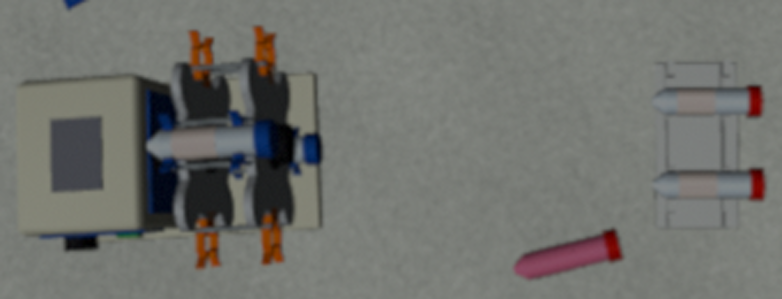

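The crop shows the chosen pair on the cradle, caps at crop (755,100) and (757,184), with the pink tube apart at (570,253). It also shows the wheel with a blue tube on top and the orange clips sideways. First I hover above the near free-plate lobe.

```bash
cat >> h.py <<'E'
C=np.array([.492,.178]); PSI=np.radians(2.4)
def rot(x,y):  # rotator frame -> world xy
    c,s=np.cos(PSI),np.sin(PSI); return C+np.array([c*x-s*y,s*x+c*y])
def go(p,yaw):
    """shift mm and turn deg in tool axes to put TCP at p, pointing down, tool y at world angle yaw (deg, mod 180)"""
    o=get_obs(); r=R.from_quat(o["ee_rot"]); best=None
    for k in(0,180):
        a=np.radians(yaw+k); y=np.array([np.cos(a),np.sin(a),0]); z=np.array([0,0,-1.]); x=np.cross(y,z)
        w=(r.inv()*R.from_matrix(np.c_[x,y,z])).as_rotvec(degrees=True)
        if best is None or np.linalg.norm(w)<np.linalg.norm(best): best=w
    print("shift",(r.inv().apply(np.array(p)-o["ee_pos"])*1e3).round(1),"turn",best.round(1),"ee",o["ee_pos"].round(4),"t",round(float(o["time"]),2),"F",o["ft_force"].round(1),"q6",o["q"][5].round(2))
E
python3 - <<'E'
from h import *
go([*rot(-66.5e-3,-.032),.33],92.4)
E
```

```text
shift [-363.8 -309.2 -123.8] turn [ -0.1  -0.  -20. ] ee [0.1733 0.5477 0.2059] t 0.1 F [ 0.4  0.7 -0.2] q6 -0.21
```

carry_out --moves '[[40,[0,0,-41],[0,0,0]],[40,[0,0,-82],[0,0,-7]],[40,[0,0,-124],[0,0,-14]],[40,[-364,-309,-124],[0,0,-20]],[40,[-364,-309,-124],[0,0,-20]],[40,[-364,-309,-124],[0,0,-20]],[40,[-364,-309,-124],[0,0,-20]],[40,[-364,-309,-124],[0,0,-20]]]' --newtons 40

```text
time: 0.77
ee_pos: [0.2845, 0.3699, 0.3301]
ee_rot: [-0.022, 1.0, -0.0, -0.0]
ft_force: [-0.0, 0.2, -0.1]
finger_gap: 0.471
gripper_force: 0.0
```

```bash
python3 - <<'E'
from h import *
go([*rot(-66.5e-3,-.032),.33],92.4)
E
```

```text
shift [-1.325e+02 -2.326e+02  2.000e-01] turn [-0.  -0.   0.1] ee [0.2845 0.3699 0.3301] t 0.77 F [-0.   0.2 -0.1] q6 -0.95
```

carry_out --moves '[[40,[-132,-232,0],[0,0,0]],[40,[-132,-232,0],[0,0,0]],[40,[-132,-232,0],[0,0,0]],[40,[-132,-232,0],[0,0,0]],[40,[-132,-232,0],[0,0,0]],[40,[-132,-232,0],[0,0,0]],[40,[-132,-232,0],[0,0,0]],[40,[-132,-232,0],[0,0,0]]]'

```text
time: 1.43
ee_pos: [0.4275, 0.1422, 0.3298]
ee_rot: [-0.018, 1.0, -0.001, -0.0]
ft_force: [-0.5, 1.1, -0.0]
finger_gap: 0.468
gripper_force: 0.0
```

```bash
python3 - <<'E'
from h import *
s=snapshot("wrist"); save(s,"w1.png"); W=cloud(s)
import pickle; pickle.dump(s,open("w1.pkl","wb"))
go([*rot(-66.5e-3,-.032),.1775],92.4)
Z=W[...,2]
# housing top edge and grey plates: points by height bands
for a,b in((.16,.19),(.205,.25)):
    m=(Z>a)&(Z<b); p=W[m]; print(a,m.sum(),cv2.minAreaRect(p[:,:2].astype(np.float32)) if m.sum()>10 else "")
E
```

```text
shift [ -0.6  -0.7 152.4] turn [ 0.  -0.1 -0.2] ee [0.4264 0.1439 0.3299] t 1.48 F [-0.7  0.9  0.2] q6 -1.55
0.16 17234 ((0.48440152406692505, 0.2614322900772095), (0.15205630660057068, 0.24133922159671783), 1.5769586563110352)
0.205 5449 ((0.4833957254886627, 0.17089980840682983), (0.13904626667499542, 0.11547631025314331), 17.72910499572754)
```

View pics/w1.png

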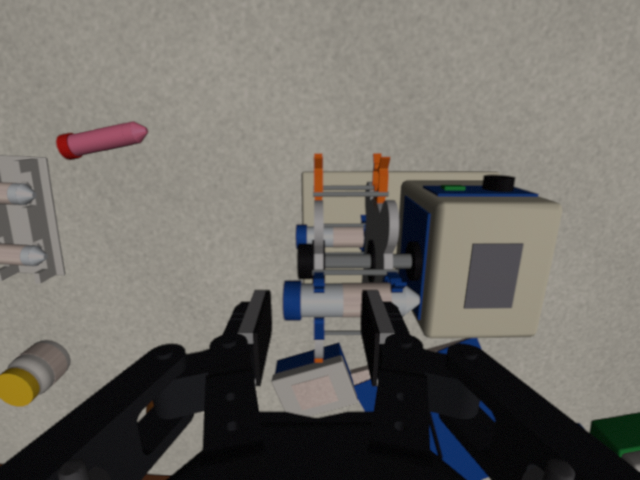

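The wrist view shows the free plate edge-on at column 319, midway between the fingertips (262 and 372). The blue tube is on top (row 300) and the orange clips are at (318,175) and (382,178). I measure the plate, axle and tube from here.

```bash
python3 - <<'E'
from h import *
import pickle; s=pickle.load(open("w1.pkl","rb")); W=cloud(s); Z=W[...,2]
v,u=np.mgrid[:480,:640]
def box(a,b,c,d,z0,z1):
    m=(u>=a)&(u<=c)&(v>=b)&(v<=d)&(Z>z0)&(Z<z1); return W[m]
for n,b in dict(free=(308,205,330,250,.15,.24),free_clip=(308,155,330,180,.1,.2),hous_clip=(370,155,392,180,.1,.2)).items():
    p=box(*b); print(n,len(p),np.median(p,0).round(4),np.percentile(p,3,0).round(4),np.percentile(p,97,0).round(4))
p=box(325,282,385,318,.19,.26); # tube body
for y0 in np.arange(.13,.23,.015):
    q=p[abs(p[:,1]-y0)<.006]
    if len(q)>20: print("tube y",y0.round(3),"x range",np.percentile(q[:,0],[2,98]).round(4),"ztop",np.percentile(q[:,2],97).round(4),"x@top",q[q[:,2]>np.percentile(q[:,2],90),0].mean().round(4))
p=box(325,252,395,275,.12,.16)
for y0 in np.arange(.15,.23,.015):
    q=p[abs(p[:,1]-y0)<.006]
    if len(q)>20: print("axle y",y0.round(3),np.percentile(q[:,0],[2,98]).round(4),np.percentile(q[:,2],97).round(4))
p=box(410,190,560,335,.168,.182); print("housing",cv2.minAreaRect(p[:,:2].astype(np.float32)),np.median(p[:,2]))
E
```

```text
free 452 [0.4309 0.1434 0.207 ] [0.4149 0.1393 0.1978] [0.454  0.1475 0.2102]
free_clip 234 [0.3874 0.1414 0.151 ] [0.377  0.1374 0.1077] [0.399  0.1455 0.1556]
hous_clip 403 [0.3863 0.2047 0.1486] [0.3752 0.201  0.1077] [0.4005 0.2099 0.155 ]
tube y 0.16 x range [0.4766 0.5012] ztop 0.2377 x@top 0.4907
tube y 0.175 x range [0.4757 0.5004] ztop 0.2381 x@top 0.4895
tube y 0.19 x range [0.4749 0.4772] ztop 0.2299 x@top 0.4766
tube y 0.205 x range [0.4747 0.4843] ztop 0.236 x@top 0.4827
axle y 0.15 [0.4835 0.4966] 0.1385
axle y 0.165 [0.4827 0.4963] 0.1383
axle y 0.18 [0.482  0.4956] 0.1388
axle y 0.195 [0.4814 0.4951] 0.1386
axle y 0.21 [0.4706 0.4966] 0.1589
axle y 0.225 [0.4801 0.4938] 0.1388
housing ((0.482860267162323, 0.3194735050201416), (0.14543327689170837, 0.12362617999315262), 2.2610321044921875) 0.1739307724859699
```

carry_out --moves '[[40,[0,-1,38],[0,0,0]],[40,[0,-1,76],[0,0,0]],[40,[0,-1,114],[0,0,0]],[40,[0,-1,140],[0,0,0]],[40,[0,-1,152],[0,0,0]],[40,[0,-1,152],[0,0,0]],[0,[0,-1,152],[0,0,0]],[0,[0,-1,152],[0,0,0]]]'

```text
time: 2.15
ee_pos: [0.4267, 0.1453, 0.1798]
ee_rot: [-0.022, 1.0, 0.0, 0.001]
ft_force: [0.5, -0.9, 0.1]
finger_gap: 0.195
gripper_force: 0.0
```

carry_out --moves '[[0,[0,0,0],[0,0,0]],[0,[0,0,0],[0,0,0]],[0,[0,0,0],[0,0,0]]]'

```text
time: 2.4
ee_pos: [0.427, 0.1437, 0.1802]
ee_rot: [-0.021, 1.0, -0.001, 0.001]
ft_force: [-1.4, -4.8, 2.5]
finger_gap: 0.07
gripper_force: 39.1
```

```bash
sed -i 's/C=np.array(\[.492,.178\]); PSI=np.radians(2.4)/C=np.array([.4905,.178]); PSI=np.radians(2.5)/' h.py; cat >> h.py <<'E'
def arc(a0,a1,n,r=.094):
    """rows: shifts in tool axes to swing grasp point round the axle from a0 to a1 deg (0 top, + to rotator +x)"""
    o=get_obs(); q=R.from_quat(o["ee_rot"]); P=lambda a:np.array([*rot(r*np.sin(a),-.032),.13-.019+r*np.cos(a)])
    for a in np.radians(np.linspace(a0,a1,n+1)[1:]): print((q.inv().apply(P(a)-o["ee_pos"])*1e3).round(1).tolist())
E
python3 - <<'E'
from h import *
o=get_obs(); go([*rot(-66.5e-3,-.032),.1775],92.5); print(o["finger_gap"],o["gripper_force"]); arc(-45,0,8); print(); arc(-45,45,16)
E
```

```text
shift [ 1.5 -0.5  2.7] turn [-0.1  0.1 -0.1] ee [0.427  0.1437 0.1802] t 2.4 F [-1.4 -4.8  2.5] q6 -1.55
0.07002842926416798 39.07413125038147
[-5.3, -0.5, -3.4]
[-12.8, -0.5, -8.9]
[-20.7, -0.5, -13.6]
[-29.0, -0.5, -17.5]
[-37.7, -0.5, -20.6]
[-46.7, -0.5, -22.8]
[-55.8, -0.5, -24.2]
[-65.0, -0.4, -24.6]

[-5.3, -0.5, -3.4]
[-12.8, -0.5, -8.9]
[-20.7, -0.5, -13.6]
[-29.0, -0.5, -17.5]
[-37.7, -0.5, -20.6]
[-46.7, -0.5, -22.8]
[-55.8, -0.5, -24.2]
[-65.0, -0.4, -24.6]
[-74.2, -0.4, -24.1]
[-83.4, -0.4, -22.7]
[-92.3, -0.4, -20.5]
[-101.0, -0.4, -17.4]
[-109.3, -0.4, -13.4]
[-117.2, -0.3, -8.6]
[-124.6, -0.3, -3.1]
[-131.4, -0.3, 3.1]
```

carry_out --moves '[[0,[-6,0,-5],[0,0,0]],[0,[-13,0,-10],[0,0,0]],[0,[-21,0,-15],[0,0,0]],[0,[-29,0,-19],[0,0,0]],[0,[-38,0,-22],[0,0,0]],[0,[-47,0,-25],[0,0,0]],[0,[-56,0,-26],[0,0,0]],[0,[-65,0,-27],[0,0,0]]]'

```text
time: 3.07
ee_pos: [0.4905, 0.1463, 0.2053]
ee_rot: [-0.021, 1.0, -0.001, -0.001]
ft_force: [-2.5, -5.0, -6.8]
finger_gap: 0.057
gripper_force: 38.8
```

carry_out --moves '[[0,[-9,0,0],[0,0,0]],[0,[-18,0,2],[0,0,0]],[0,[-27,0,4],[0,0,0]],[0,[-36,0,7],[0,0,0]],[0,[-44,0,11],[0,0,0]],[0,[-52,0,16],[0,0,0]],[0,[-60,0,21],[0,0,0]],[0,[-66,0,27],[0,0,0]]]'

```text
time: 3.73
ee_pos: [0.5623, 0.1492, 0.1835]
ee_rot: [-0.021, 1.0, -0.001, 0.006]
ft_force: [5.5, -5.2, 13.3]
finger_gap: 0.042
gripper_force: 39.7
```

carry_out --moves '[[0,[0,0,0],[0,0,0]],[0,[0,0,0],[0,0,0]]]'

```text
time: 3.9
ee_pos: [0.5625, 0.1492, 0.183]
ee_rot: [-0.021, 1.0, -0.001, 0.006]
ft_force: [6.0, -4.4, 6.9]
finger_gap: 0.049
gripper_force: 41.8
```

```bash
cat >> h.py <<'E'
def clips(s):
    """orange blobs: world mean of points with z>.2"""
    W=cloud(s);h=cv2.cvtColor(s["image"],cv2.COLOR_RGB2HSV);Z=W[...,2]
    m=(h[...,0]>3)&(h[...,0]<17)&(h[...,1]>140)&(h[...,2]>60)&(Z>.19)&(Z<.26)
    n,l,st,c=cv2.connectedComponentsWithStats(m.astype(np.uint8))
    for i in range(1,n):
        if st[i,4]>8: p=W[l==i]; print("org",c[i].round(),st[i,4],np.median(p,0).round(4),np.percentile(p,2,0).round(4),np.percentile(p,98,0).round(4))
E
python3 - <<'E'
from h import *
go([*rot(66.5e-3,-.032),.1775],92.5)
s=snapshot("wrist"); save(s,"w2.png"); clips(s); print(); clips(snapshot("top"))
E
```

```text
shift [ 4.2 -0.1  5.5] turn [-0.1  0.7 -0.1] ee [0.5625 0.1492 0.183 ] t 3.9 F [ 6.  -4.4  6.9] q6 -1.56
org [316.  22.] 1293 [0.4542 0.1446 0.2307] [0.4497 0.1405 0.2279] [0.4598 0.1488 0.2344]
org [527.  23.] 1534 [0.4509 0.208  0.2308] [0.4462 0.2036 0.2229] [0.4571 0.2127 0.2352]
org [320.  47.] 11 [0.4567 0.1462 0.2063] [0.4565 0.1445 0.2055] [0.457  0.1479 0.2079]
org [315. 115.] 2551 [0.4824 0.1455 0.2341] [0.4617 0.1415 0.2024] [0.4935 0.15   0.2482]
org [485. 108.] 2514 [0.4752 0.208  0.2081] [0.4587 0.2048 0.2014] [0.4906 0.2132 0.2336]
org [528. 142.] 1313 [0.4858 0.2095 0.2414] [0.4798 0.2051 0.234 ] [0.4912 0.2142 0.2483]
org [476. 155.] 13 [0.492  0.206  0.2152] [0.491  0.2053 0.2137] [0.4932 0.2065 0.2191]

org [165. 290.] 122 [0.4734 0.1439 0.2267] [0.4444 0.1397 0.2002] [0.4912 0.1492 0.2491]
```

View pics/w2.png

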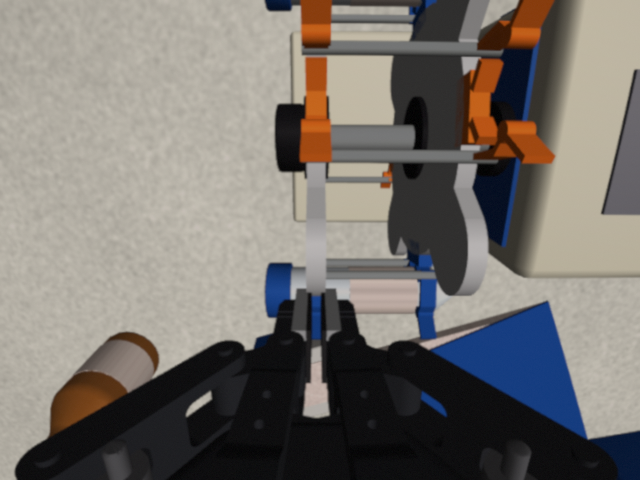

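The swing fell about 12 degrees short because the pads slipped along the lobe. In the picture the orange clip is at rows 10–160 and the fingers are near the lobe's edge at (316,300). I let go and regrasp at the lobe's middle with more grip.

carry_out --moves '[[40,[0,0,0],[0,0,0]],[40,[0,0,0],[0,0,0]],[40,[0,0,0],[0,0,0]],[40,[10,0,-20],[0,0,0]],[40,[20,0,-20],[0,0,0]],[40,[20,0,-20],[0,0,0]],[40,[20,0,-20],[0,0,0]]]' --newtons 80

```text
time: 4.58
ee_pos: [0.5364, 0.1494, 0.1982]
ee_rot: [-0.021, 1.0, 0.0, 0.0]
ft_force: [0.8, 0.2, -0.3]
finger_gap: 0.467
gripper_force: 0.0
```

```bash
python3 - <<'E'
from h import *
go([*rot(49e-3,-.032),.1865],92.5);clips(snapshot("top"))
s=snapshot("wrist");W=cloud(s);Z=W[...,2];v,u=np.mgrid[:480,:640]
m=(abs(u-317)<15)&(Z>.17)&(Z<.25)&(abs(W[...,1]-.147)<.008)&(v<300)
h=cv2.cvtColor(s["image"],cv2.COLOR_RGB2HSV); m&=h[...,1]<60
p=W[m]
for x in np.arange(.49,.58,.008):
    q=p[abs(p[:,0]-x)<.004]
    if len(q)>5: print(x.round(3),np.percentile(q[:,2],95).round(4),np.median(q[:,1]).round(4),np.hypot(x-.492,np.percentile(q[:,2],95)-.13).round(4))
E
```

```text
shift [-4.4 -1.4 11.7] turn [ 0.   0.  -0.1] ee [0.5364 0.1494 0.1982] t 4.58 F [ 0.8  0.2 -0.3] q6 -1.56
org [165. 290.] 123 [0.4724 0.1437 0.2271] [0.4444 0.1401 0.2003] [0.491  0.1493 0.2486]
0.49 0.2139 0.1527 0.0839
0.498 0.2143 0.1532 0.0845
0.506 0.1991 0.1473 0.0705
0.514 0.2102 0.1468 0.0832
0.522 0.2176 0.1473 0.0926
0.53 0.2206 0.1474 0.0982
0.538 0.2201 0.146 0.1011
```

carry_out --moves '[[40,[-4,-1,6],[0,0,0]],[40,[-4,-1,12],[0,0,0]],[40,[-4,-1,12],[0,0,0]],[0,[-4,-1,12],[0,0,0]],[0,[-4,-1,12],[0,0,0]],[0,[-4,-1,12],[0,0,0]],[0,[-4,-1,12],[0,0,0]],[0,[-4,-1,12],[0,0,0]]]'

```text
time: 5.35
ee_pos: [0.5412, 0.1482, 0.1866]
ee_rot: [-0.021, 1.0, -0.0, 0.0]
ft_force: [0.6, -0.5, -1.2]
finger_gap: 0.058
gripper_force: 78.8
```

```bash
python3 - <<'E'
from h import *
go([*rot(49e-3,-.032),.1865],92.5); o=get_obs(); print(o["finger_gap"],o["gripper_force"]); arc(33,45,4,.09)
E
```

```text
shift [ 0.3 -0.1  0.1] turn [-0.   0.  -0.1] ee [0.5412 0.1482 0.1866] t 5.35 F [ 0.6 -0.5 -1.2] q6 -1.56
0.058091660208235626 78.83055567741394
[-3.6, -0.1, 2.8]
[-7.3, -0.1, 5.7]
[-10.9, -0.0, 8.7]
[-14.3, -0.0, 12.0]
```

carry_out --moves '[[0,[-4,0,3],[0,0,0]],[0,[-7,0,6],[0,0,0]],[0,[-11,0,9],[0,0,0]],[0,[-15,0,12],[0,0,0]],[0,[-15,0,12],[0,0,0]],[40,[-15,0,12],[0,0,0]],[40,[-15,0,12],[0,0,0]],[40,[-15,0,12],[0,0,0]]]'

```text
time: 6.02
ee_pos: [0.5556, 0.149, 0.1741]
ee_rot: [-0.021, 1.0, 0.0, -0.001]
ft_force: [-0.7, -0.5, -0.1]
finger_gap: 0.461
gripper_force: 0.0
```

carry_out --moves '[[40,[0,0,-40],[0,0,0]],[40,[0,0,-80],[0,0,0]],[40,[0,0,-120],[0,0,0]],[40,[30,0,-130],[0,0,0]],[40,[70,0,-130],[0,0,0]],[40,[70,0,-130],[0,0,0]],[40,[70,0,-130],[0,0,0]]]'

```text
time: 6.6
ee_pos: [0.4842, 0.1463, 0.3043]
ee_rot: [-0.022, 1.0, 0.0, -0.0]
ft_force: [-1.0, 0.7, -0.6]
finger_gap: 0.468
gripper_force: 0.0
```

```bash
python3 - <<'E'
from h import *
clips(snapshot("top")); s=snapshot("wrist"); clips(s); save(s,"w3.png")
go([.5313,-.2915,.20],178.8)
E
```

```text
org [164. 290.] 48 [0.4711 0.1443 0.2355] [0.4625 0.1403 0.2096] [0.4806 0.1511 0.2472]
org [315. 231.] 510 [0.4848 0.1456 0.2145] [0.4615 0.1406 0.2041] [0.5024 0.1496 0.2444]
org [401. 229.] 689 [0.4761 0.2082 0.2136] [0.4595 0.2044 0.2037] [0.4989 0.2137 0.2444]
org [316. 271.] 286 [0.5054 0.1466 0.2397] [0.4988 0.1426 0.2339] [0.5115 0.1506 0.2466]
org [404. 270.] 332 [0.5029 0.2098 0.2384] [0.4962 0.2058 0.2192] [0.5086 0.2144 0.2466]
shift [ -26.4 -439.1  104.5] turn [ -0.    0.  -86.4] ee [0.4863 0.1461 0.3045] t 6.7 F [-0.8 -0.2  0.1] q6 -1.56
```

View pics/w3.png

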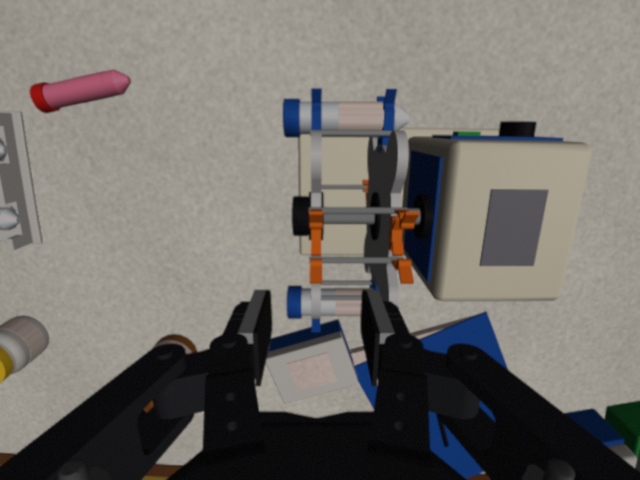

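The wrist view shows the orange clip now on top (free plate column 316, rows 205–285), about 2.5 degrees off vertical, so step 1 is done. Next is the far tube. I turn +94 degrees to keep joint 6 in range.

carry_out --moves '[[65,[-26,-439,0],[0,0,94]],[65,[-26,-439,0],[0,0,94]],[65,[-26,-439,0],[0,0,94]],[65,[-26,-439,0],[0,0,94]],[65,[-26,-439,0],[0,0,94]],[65,[-26,-439,0],[0,0,94]],[65,[-26,-439,0],[0,0,94]],[65,[-26,-439,0],[0,0,94]]]'

```text
time: 7.37
ee_pos: [0.5204, -0.1885, 0.3039]
ee_rot: [0.464, 0.886, 0.0, -0.0]
ft_force: [0.5, 0.1, 0.4]
finger_gap: 0.762
gripper_force: 0.0
```

```bash
python3 - <<'E'
from h import *
go([.5313,-.2915,.20],178.8)
E
```

```text
shift [-90.9 -49.8 103.9] turn [-0.  -0.  35.9] ee [ 0.5204 -0.1885  0.3039] t 7.37 F [0.5 0.1 0.4] q6 -1.17
```

carry_out --moves '[[65,[-30,-17,35],[0,0,7]],[65,[-60,-33,70],[0,0,14]],[65,[-91,-50,104],[0,0,21]],[65,[-91,-50,104],[0,0,28]],[65,[-91,-50,104],[0,0,35]],[65,[-91,-50,104],[0,0,36]],[65,[-91,-50,104],[0,0,36]],[65,[-91,-50,104],[0,0,36]]]'

```text
time: 8.03
ee_pos: [0.532, -0.289, 0.2009]
ee_rot: [0.711, 0.703, 0.0, 0.0]
ft_force: [-0.1, 0.1, 1.4]
finger_gap: 0.759
gripper_force: 0.0
```

```bash
cat >> h.py <<'E'
def tube(s,x0,y0,dx=.03):
    W=cloud(s);Z=W[...,2]; h=cv2.cvtColor(s["image"],cv2.COLOR_RGB2HSV)
    v,u=np.mgrid[:480,:640]
    near=(abs(W[...,0]-x0)<dx)&(W[...,1]>y0-.07)&(W[...,1]<y0+.06)&(Z>.044)&(Z<.065)
    red=near&((h[...,0]<8)|(h[...,0]>172))&(h[...,1]>170)
    body=near&~red
    if red.sum()>5: print("cap y",np.percentile(W[red][:,1],[1,50,99]).round(4),"x",np.percentile(W[red][:,0],[2,98]).round(4),red.sum())
    p=W[body]; print("body y",np.percentile(p[:,1],[.5,99.5]).round(4))
    for y in y0+np.array([-.03,-.015,0,.015]):
        q=p[abs(p[:,1]-y)<.004]
        if len(q)>10: print(" y",round(y,3),"x@top",q[q[:,2]>np.percentile(q[:,2],85),0].mean().round(4),"edges",np.percentile(q[:,0],[2,98]).round(4),"ztop",np.percentile(q[:,2],97).round(4))
E
python3 - <<'E'
from h import *
s=snapshot("wrist"); save(s,"w4.png"); tube(s,.5313,-.2915)
go([.5313,-.2915,.023],178.8)
E
```

```text
cap y [-0.3521 -0.3452 -0.3383] x [0.5164 0.5465] 416
body y [-0.3518 -0.2397]
 y -0.322 x@top 0.5313 edges [0.5177 0.5446] ztop 0.057
 y -0.306 x@top 0.5318 edges [0.518  0.5456] ztop 0.057
 y -0.292 x@top 0.5327 edges [0.5184 0.5465] ztop 0.0572
 y -0.276 x@top 0.5326 edges [0.5188 0.5464] ztop 0.0575
shift [ -2.6  -0.9 178.2] turn [0.1 0.  0.5] ee [ 0.532  -0.2888  0.2012] t 8.08 F [-0.6  0.1  0.3] q6 -0.68
```

View pics/w4.png

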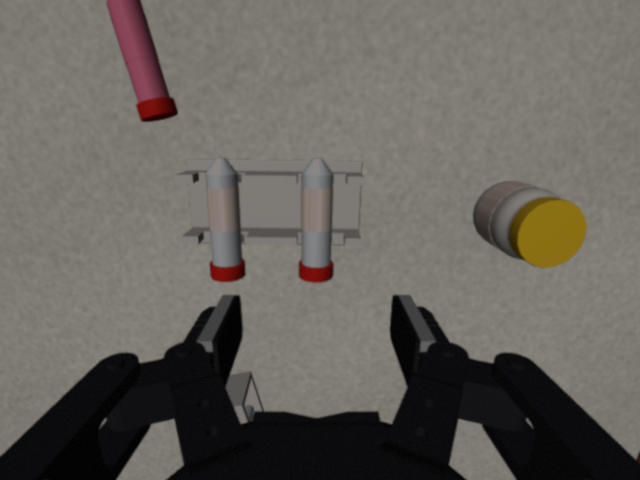

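The wrist view shows the far tube at column 316, between the fingertips (230 and 405). The second tube is at column 226 and the pink look-alike at (145,60) is clear of the gripper. Its axis is at x=0.532 and its mid-point at y=-0.291.

carry_out --moves '[[65,[-2,0,40],[0,0,0]],[65,[-2,0,80],[0,0,0]],[65,[-2,0,120],[0,0,0]],[65,[-2,0,150],[0,0,0]],[65,[-2,0,170],[0,0,0]],[65,[-2,0,178],[0,0,0]],[65,[-2,0,178],[0,0,0]],[20,[-2,0,178],[0,0,0]]]' --newtons 60

```text
time: 8.75
ee_pos: [0.5322, -0.2912, 0.0239]
ee_rot: [0.712, 0.702, 0.0, 0.001]
ft_force: [0.6, 0.2, 0.6]
finger_gap: 0.636
gripper_force: 0.0
```

carry_out --moves '[[10,[0,0,0],[0,0,0]],[10,[0,0,0],[0,0,0]],[10,[0,0,0],[0,0,0]],[10,[0,0,0],[0,0,0]],[10,[0,0,0],[0,0,0]],[10,[0,0,0],[0,0,0]]]'

```text
time: 9.25
ee_pos: [0.5326, -0.2919, 0.0249]
ee_rot: [0.712, 0.702, 0.0, 0.002]
ft_force: [-0.3, 1.4, 5.4]
finger_gap: 0.229
gripper_force: 50.2
```

carry_out --moves '[[10,[0,0,-20],[0,0,0]],[10,[0,0,-60],[0,0,0]],[10,[0,0,-100],[0,0,0]],[10,[0,0,-140],[0,0,0]],[10,[0,0,-180],[0,0,0]],[10,[0,0,-220],[0,0,0]],[10,[0,0,-255],[0,0,0]],[10,[0,0,-255],[0,0,0]]]'

```text
time: 9.92
ee_pos: [0.5344, -0.2933, 0.2885]
ee_rot: [0.712, 0.702, 0.001, 0.008]
ft_force: [1.2, -0.2, 0.6]
finger_gap: 0.231
gripper_force: 48.5
```

```bash
python3 - <<'E'
from h import *
go([.486,.178,.28],2.5); print(get_obs()["finger_gap"])
E
```

```text
shift [470.6 -55.5   2.9] turn [ 0.7  0.6 -3.4] ee [ 0.5344 -0.2933  0.2885] t 9.92 F [ 1.2 -0.2  0.6] q6 -0.68
0.23094753672866017
```

```bash
cat >> h.py <<'E'
def held(s):
    W=cloud(s);h=cv2.cvtColor(s["image"],cv2.COLOR_RGB2HSV); e=get_obs()["ee_pos"]
    near=(np.linalg.norm(W-e,axis=-1)<.1)
    red=near&((h[...,0]<8)|(h[...,0]>172))&(h[...,1]>170)
    if red.sum()>5: p=W[red]-e; print("cap rel TCP mm: med",(np.median(p,0)*1e3).round(1),"lo",(np.percentile(p,2,0)*1e3).round(1),"hi",(np.percentile(p,98,0)*1e3).round(1),red.sum())
    m=near&~red&(h[...,2]>90)&(h[...,1]<90); p=W[m]-e
    for y in(-.04,-.03,-.02,.02,.03,.04,.05):
        q=p[abs(p[:,1]-y)<.004]
        if len(q)>15: print(" y",y,"x",(np.percentile(q[:,0],[3,97])*1e3).round(1),"z",(np.percentile(q[:,2],[3,97])*1e3).round(1),len(q))
E
python3 - <<'E'
from h import *
s=snapshot("wrist"); held(s); save(s,"w5.png",(140,120,500,460),2); t=snapshot("top"); held(t); held(snapshot("scene"))
E
```

```text
cap rel TCP mm: med [ -0.9 -50.   35.7] lo [-16.3 -57.8  25.6] hi [15.2 -9.6 73.7] 1212
 y -0.04 x [-11.6   8.9] z [29.6 36.2] 616
 y -0.03 x [-10.5   8.9] z [30.9 36.1] 613
 y -0.02 x [-9.5  9.3] z [31.5 36.2] 644
 y 0.02 x [-12.2  11.8] z [26.6 36. ] 1035
 y 0.03 x [-12.   10.5] z [25.7 35.8] 1055
 y 0.04 x [-11.2  11.3] z [24.7 35.3] 1224
 y 0.05 x [-5.9  8.2] z [19.7 29.7] 706
 y 0.02 x [-12.3   2.4] z [26.1 36.6] 23
 y 0.03 x [-11.8  15.5] z [23.6 38.1] 61
 y 0.04 x [-11.2  13.4] z [23.9 36.7] 55
 y 0.05 x [-4.9  7.9] z [20.5 30. ] 26
 y -0.04 x [-7.3 13.7] z [18.9 37.5] 36
 y -0.03 x [-7.6 13.4] z [29.4 37.3] 37
 y -0.02 x [-7.8 13.3] z [17.2 37.3] 39
 y 0.03 x [ 4.7 15.2] z [16.4 37.2] 22
 y 0.04 x [-5.2 15.8] z [17.2 37.1] 35
 y 0.05 x [ 0.5 10.5] z [20.7 30.7] 17
```

View pics/w5.png

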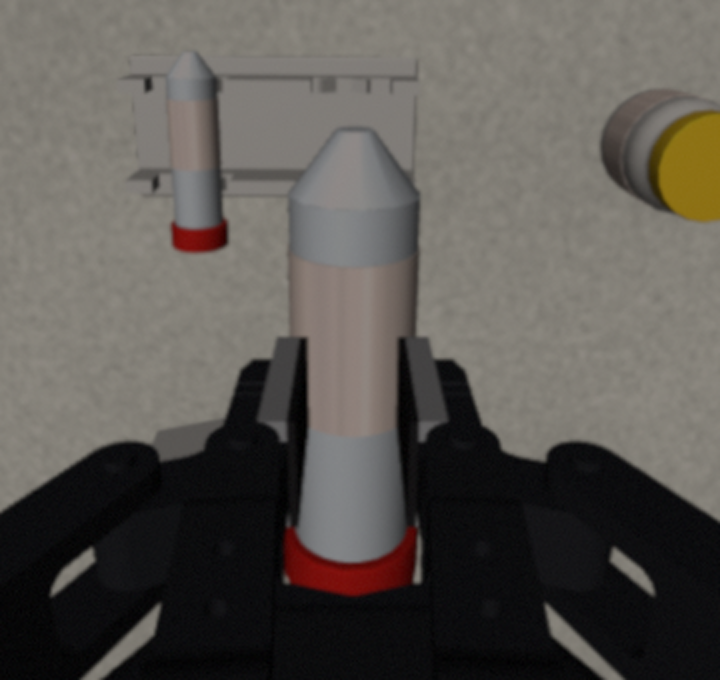

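The crop shows the tube squarely between the pads, level, cap towards the robot's right, with the second tube still on the cradle (crop (195,150)). The tube axis is 21.5 mm above the TCP. Next I carry it over the clip.

carry_out --moves '[[10,[40,-5,0],[0,0,-1]],[10,[80,-10,0],[0,0,-2]],[10,[470,-55,0],[0,0,-3.5]],[10,[470,-55,0],[0,0,-3.5]],[10,[470,-55,0],[0,0,-3.5]],[10,[470,-55,0],[0,0,-3.5]],[10,[470,-55,0],[0,0,-3.5]],[10,[470,-55,0],[0,0,-3.5]]]'

```text
time: 10.73
ee_pos: [0.4958, 0.0401, 0.2754]
ee_rot: [0.691, 0.723, -0.001, -0.001]
ft_force: [0.5, -0.0, -0.5]
finger_gap: 0.227
gripper_force: 48.5
```

```bash
python3 - <<'E'
from h import *
go([.486,.1765,.285],2.5)
E
```

```text
shift [136.7  -3.6  -9.5] turn [-0.2 -0.   0.1] ee [0.4958 0.0401 0.2754] t 10.73 F [ 0.5 -0.  -0.5] q6 -0.2
```

carry_out --moves '[[10,[30,-1,-10],[0,0,0]],[10,[70,-2,-10],[0,0,0]],[10,[110,-3,-10],[0,0,0]],[10,[137,-4,-10],[0,0,0]],[10,[137,-4,-10],[0,0,0]],[10,[137,-4,-10],[0,0,0]],[10,[137,-4,-10],[0,0,0]]]'

```text
time: 11.32
ee_pos: [0.4865, 0.1744, 0.2859]
ee_rot: [0.691, 0.723, -0.001, -0.001]
ft_force: [-0.8, -0.1, 0.6]
finger_gap: 0.228
gripper_force: 48.5
```

```bash
python3 - <<'E'
from h import *
go([.486,.1765,.285],2.5); s=snapshot("wrist"); clips(s); held(s); save(s,"w6.png",(140,120,500,460),2)
clips(snapshot("top"))
E
```

```text
shift [ 2.1 -0.4  0.9] turn [-0.2  0.   0.2] ee [0.4865 0.1744 0.2859] t 11.32 F [-0.8 -0.1  0.6] q6 0.07
org [288. 195.] 456 [0.4669 0.2105 0.2355] [0.459  0.2051 0.2023] [0.4771 0.214  0.2446]
org [344. 195.] 425 [0.5026 0.2124 0.2379] [0.4937 0.2067 0.2047] [0.5093 0.2155 0.2464]
cap rel TCP mm: med [  1.2 -49.   30.7] lo [-14.2 -56.7  20.9] hi [17.3  9.7 97. ] 1237
 y -0.04 x [-10.3  11.4] z [24.4 31.2] 650
 y -0.03 x [-50.5  55.6] z [-88.   31.2] 1038
 y -0.02 x [-9.3 58.8] z [-87.8  31.4] 896
 y 0.02 x [-15.   10.2] z [21.5 31.7] 1076
 y 0.03 x [-45.9   9.6] z [-81.2  31.5] 1175
 y 0.04 x [-15.7  50.9] z [-88.1  31.2] 1554
 y 0.05 x [-9.9  5.6] z [18.1 26.3] 765
org [163. 291.] 33 [0.4689 0.1438 0.238 ] [0.4625 0.1397 0.2131] [0.4737 0.1542 0.245 ]
```

View pics/w6.png

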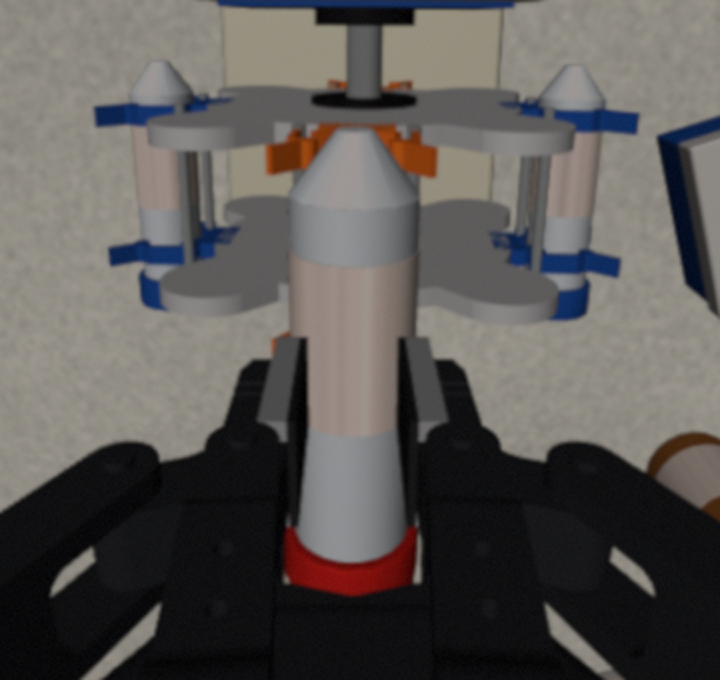

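The view shows the tube centred over the clip's jaws (crop (290,155) and (415,155)), level and aligned. The offset is under 1 mm, so I press straight down.

carry_out --moves '[[10,[2,0,20],[0,0,0]],[10,[2,0,40],[0,0,0]],[10,[2,0,55],[0,0,0]],[10,[2,0,62],[0,0,0]],[10,[2,0,68],[0,0,0]],[10,[2,0,74],[0,0,0]],[10,[2,0,79],[0,0,0]],[10,[2,0,81],[0,0,0]]]'

```text
time: 12.08
ee_pos: [0.4871, 0.1759, 0.2059]
ee_rot: [0.691, 0.723, -0.0, -0.0]
ft_force: [-2.5, -1.3, 6.6]
finger_gap: 0.23
gripper_force: 51.9
```

carry_out --moves '[[10,[0,0,1],[0,0,0]],[10,[0,0,1],[0,0,0]]]'

```text
time: 12.25
ee_pos: [0.4872, 0.176, 0.2058]
ee_rot: [0.691, 0.723, -0.0, 0.0]
ft_force: [-2.1, -2.1, 3.1]
finger_gap: 0.23
gripper_force: 49.8
```

carry_out --moves '[[10,[0,0,1],[0,0,0]],[10,[0,0,2],[0,0,0]],[10,[0,0,3],[0,0,0]],[10,[0,0,3],[0,0,0]]]'

```text
time: 12.58
ee_pos: [0.489, 0.1761, 0.2056]
ee_rot: [0.691, 0.723, 0.001, 0.002]
ft_force: [-3.4, -4.6, 15.5]
finger_gap: 0.228
gripper_force: 55.2
```

```bash
python3 - <<'E'
from h import *
s=snapshot("wrist"); W=cloud(s); h=cv2.cvtColor(s["image"],cv2.COLOR_RGB2HSV);
print(get_obs()["ee_pos"]); held(s)
E
```

```text
[0.48899745 0.17609756 0.20556277]
cap rel TCP mm: med [  1.2 -49.4  31.5] lo [-14.1 -57.1  21.3] hi [17.4  9.3 97.4] 1210
 y -0.04 x [-65.5  12.1] z [-0.6 32. ] 680
 y -0.03 x [-73.4  61.3] z [-75.1  31.3] 5461
 y -0.02 x [-8.2 79.1] z [-72.6  31.5] 3141
 y 0.02 x [-20.2  19.2] z [ 4.9 32.2] 1212
 y 0.03 x [-72.3  55.1] z [-13.   31.7] 2643
 y 0.04 x [-36.5  70.9] z [-70.9  31.1] 5679
 y 0.05 x [-9.6  5. ] z [-69.5  26.4] 918
```

The tube is home: the stop is stiff and its axis is at z=0.223. I release and lift.

carry_out --moves '[[10,[0,0,-3],[0,0,0]],[60,[0,0,-3],[0,0,0]],[60,[0,0,-3],[0,0,0]],[60,[0,0,-3],[0,0,0]],[60,[0,0,-3],[0,0,0]],[60,[0,0,-3],[0,0,0]],[60,[0,0,-3],[0,0,0]],[60,[0,0,-3],[0,0,0]]]'

```text
time: 13.3
ee_pos: [0.487, 0.1767, 0.2051]
ee_rot: [0.691, 0.723, -0.0, -0.0]
ft_force: [-0.1, 0.7, -0.1]
finger_gap: 0.706
gripper_force: 0.0
```

carry_out --moves '[[60,[0,0,-30],[0,0,0]],[60,[0,0,-70],[0,0,0]],[60,[0,0,-110],[0,0,0]],[60,[0,0,-130],[0,0,0]],[60,[0,0,-130],[0,0,0]],[60,[0,0,-130],[0,0,0]]]'

```text
time: 13.8
ee_pos: [0.4879, 0.1769, 0.3367]
ee_rot: [0.691, 0.723, 0.001, 0.001]
ft_force: [-0.5, 0.2, -0.3]
finger_gap: 0.698
gripper_force: 0.0
```

```bash
cat >> h.py <<'E'
def topred(s):
    W=cloud(s);h=cv2.cvtColor(s["image"],cv2.COLOR_RGB2HSV);Z=W[...,2]
    m=((h[...,0]<8)|(h[...,0]>172))&(h[...,1]>170)&(Z>.19)&(Z<.26)&(W[...,1]<.15); p=W[m]
    if len(p)>5: print("red cap",len(p),"x",np.percentile(p[:,0],[2,98]).round(4),"y",np.percentile(p[:,1],[2,98]).round(4),"ztop",np.percentile(p[:,2],98).round(4))
    m=(h[...,1]<80)&(h[...,2]>80)&(Z>.218)&(Z<.26)&(abs(W[...,1]-.175)<.05)&(abs(W[...,0]-.489)<.025)
    for y in(.14,.155,.17,.185,.2):
        q=W[m&(abs(W[...,1]-y)<.005)]
        if len(q)>5: print(" y",y,"x",np.percentile(q[:,0],[3,97]).round(4),"ztop",np.percentile(q[:,2],97).round(4))
E
python3 - <<'E'
from h import *
s=snapshot("wrist"); topred(s); clips(s); topred(snapshot("top"));
go([*rot(-66.5e-3,-.032),.33],92.5)
E
```

```text
red cap 541 x [0.4774 0.507 ] y [0.1162 0.1298] ztop 0.2404
 y 0.14 x [0.4794 0.5027] ztop 0.2377
 y 0.155 x [0.4771 0.5016] ztop 0.2378
 y 0.17 x [0.4771 0.5019] ztop 0.2379
 y 0.185 x [0.4759 0.5012] ztop 0.2381
 y 0.2 x [0.4756 0.5017] ztop 0.2382
org [293. 188.] 240 [0.4695 0.2097 0.2377] [0.4632 0.2053 0.2139] [0.4762 0.2137 0.2453]
org [343. 188.] 251 [0.5078 0.2115 0.2375] [0.5008 0.2067 0.2174] [0.5141 0.215  0.2456]
org [294. 265.] 223 [0.472  0.1471 0.2365] [0.4661 0.1417 0.2202] [0.4784 0.1505 0.2456]
org [341. 265.] 230 [0.5105 0.1488 0.2368] [0.5037 0.143  0.2186] [0.5166 0.1518 0.2454]
red cap 144 x [0.4749 0.5082] y [0.1128 0.1264] ztop 0.243
 y 0.14 x [0.4745 0.5021] ztop 0.2397
 y 0.155 x [0.4777 0.5004] ztop 0.2415
 y 0.17 x [0.4761 0.5008] ztop 0.241
 y 0.185 x [0.4764 0.4995] ztop 0.2422
 y 0.2 x [0.476  0.4992] ztop 0.2409
shift [-30.7 -62.5   4. ] turn [ -0.1  -0.1 -89.9] ee [0.4865 0.1767 0.3339] t 13.9 F [-0.1 -0.6 -0.4] q6 0.07
```

Tube 1 is home and level (cap y 0.115–0.130, jaws symmetric, wheel about 0). Now the half turn. I turn the gripper back and take the near lobe.

carry_out --moves '[[40,[-31,-63,0],[0,0,-90]],[40,[-31,-63,0],[0,0,-90]],[40,[-31,-63,0],[0,0,-90]],[40,[-31,-63,0],[0,0,-90]],[40,[-31,-63,0],[0,0,-90]],[40,[-31,-63,0],[0,0,-90]],[40,[-31,-63,0],[0,0,-90]],[40,[-31,-63,0],[0,0,-90]]]'

```text
time: 14.57
ee_pos: [0.4248, 0.1428, 0.3333]
ee_rot: [0.257, 0.967, -0.001, -0.002]
ft_force: [-0.1, 0.2, -0.4]
finger_gap: 0.471
gripper_force: 0.0
```

```bash
python3 - <<'E'
from h import *
go([*rot(-65e-3,-.032),.176],92.5)
E
```

```text
shift [ -2.2   1.8 157.3] turn [ -0.1  -0.2 -32.2] ee [0.4248 0.1428 0.3333] t 14.57 F [-0.1  0.2 -0.4] q6 -0.99
```

carry_out --moves '[[40,[-2,1,10],[0,0,-7]],[40,[-2,1,20],[0,0,-14]],[40,[-2,1,30],[0,0,-21]],[40,[-2,1,45],[0,0,-28]],[40,[-2,1,60],[0,0,-32]],[40,[-2,1,60],[0,0,-32]]]'

```text
time: 15.07
ee_pos: [0.4251, 0.1426, 0.2705]
ee_rot: [-0.018, 1.0, -0.0, -0.004]
ft_force: [0.7, -0.3, -1.6]
finger_gap: 0.471
gripper_force: 0.0
```

```bash
python3 - <<'E'
from h import *
go([*rot(-65e-3,-.032),.176],92.5)
E
```

```text
shift [-2.8  0.6 94.5] turn [-0.  -0.5 -0.4] ee [0.4251 0.1426 0.2705] t 15.07 F [ 0.7 -0.3 -1.6] q6 -1.55
```

carry_out --moves '[[40,[-2,0,35],[0,0,0]],[40,[-2,0,70],[0,0,0]],[40,[-2,0,88],[0,0,0]],[40,[-2,0,95],[0,0,0]],[40,[-2,0,95],[0,0,0]],[0,[-2,0,95],[0,0,0]],[0,[-2,0,95],[0,0,0]],[0,[-2,0,95],[0,0,0]]]' --newtons 80

```text
time: 15.73
ee_pos: [0.4312, 0.1438, 0.1824]
ee_rot: [-0.016, 1.0, 0.001, 0.002]
ft_force: [-3.1, 0.1, 4.9]
finger_gap: 0.06
gripper_force: 54.8
```

carry_out --moves '[[0,[0,0,0],[0,0,0]],[0,[0,0,0],[0,0,0]],[0,[0,0,0],[0,0,0]]]'

```text
time: 15.98
ee_pos: [0.4307, 0.1437, 0.1821]
ee_rot: [-0.017, 1.0, 0.001, 0.001]
ft_force: [-1.4, 4.9, 6.5]
finger_gap: 0.028
gripper_force: 79.0
```

```bash
python3 - <<'E'
from h import *
go([*rot(-65e-3,-.032),.176],92.5); o=get_obs(); print(o["finger_gap"],o["gripper_force"])
arc(-45,0,8,.092)
E
```

```text
shift [ 3.8 -0.4  6.1] turn [ 0.1  0.1 -0.6] ee [0.4307 0.1437 0.1821] t 15.98 F [-1.4  4.9  6.5] q6 -1.55
0.027949034596873434 79.00667667388916
[-2.8, -0.3, -0.0]
[-10.1, -0.2, -5.4]
[-17.9, -0.2, -10.0]
[-26.0, -0.1, -13.8]
[-34.5, 0.0, -16.9]
[-43.3, 0.1, -19.0]
[-52.2, 0.2, -20.3]
[-61.3, 0.3, -20.7]
```

The pads are near the lobe's edge (gap only 2.4 mm) and got pushed outwards. I release and regrasp leaning along the lobe, so the pads sit deeper and the body clears the tube.

```bash
cat >> h.py <<'E'
def lobe(rows,r=.088):
    """rows of (lobe angle, tilt, extra radius) deg -> shift/turn from the measured pose"""
    o=get_obs(); q=R.from_quat(o["ee_rot"]); c,s=np.cos(PSI),np.sin(PSI)
    ex,ey,ez=np.array([c,s,0]),np.array([-s,c,0]),np.array([0,0,1.])
    if q.apply([0,1,0])@ey<0: ey_t=-ey
    else: ey_t=ey
    for a,t,d in rows:
        A,T=np.radians([a,t]); z=-(np.sin(T)*ex+np.cos(T)*ez)
        g=np.array([*C,.13])+r*(np.sin(A)*ex+np.cos(A)*ez)-.032*ey-z*d
        M=np.c_[np.cross(ey_t,z),ey_t,z]
        print(a,t,(q.inv().apply(g+.019*z-o["ee_pos"])*1e3).round(1).tolist(),(q.inv()*R.from_matrix(M)).as_rotvec(degrees=True).round(1).tolist())
    print("ee",o["ee_pos"].round(4),"F",o["ft_force"].round(1),"gap",round(float(o["finger_gap"]),3),"t",o["time"],"q",o["q"].round(2))
E
```

carry_out --moves '[[40,[0,0,0],[0,0,0]],[40,[0,0,0],[0,0,0]],[40,[0,0,0],[0,0,0]],[40,[0,0,-30],[0,0,0]],[40,[0,0,-60],[0,0,0]],[40,[0,0,-60],[0,0,0]],[40,[0,0,-60],[0,0,0]]]'

```text
time: 16.57
ee_pos: [0.4312, 0.1426, 0.2422]
ee_rot: [-0.017, 1.0, -0.0, 0.002]
ft_force: [-0.7, 0.4, -0.4]
finger_gap: 0.469
gripper_force: 0.0
```

```bash
python3 - <<'E'
from h import *
lobe([(-45,-27,.05),(-45,-27,.025),(-45,-27,0)])
s=snapshot("top"); clips(s); topred(s)
s=snapshot("wrist"); clips(s); topred(s)
E
```

```text
-45 -27 [15.7, 0.7, 22.3] [-0.2, -26.8, -0.6]
-45 -27 [4.4, 0.8, 44.6] [-0.2, -26.8, -0.6]
-45 -27 [-6.9, 0.9, 67.0] [-0.2, -26.8, -0.6]
ee [0.4312 0.1426 0.2422] F [-0.7  0.4 -0.4] gap 0.469 t 16.5667 q [ 0.06 -0.13  1.86 -0.    1.42 -1.55]
org [162. 271.] 27 [0.5097 0.1458 0.2389] [0.504  0.1424 0.2336] [0.5139 0.1509 0.2478]
org [132. 273.] 23 [0.5079 0.2091 0.2417] [0.5042 0.2059 0.2329] [0.5123 0.2145 0.2476]
org [163. 290.] 25 [0.4709 0.145  0.2396] [0.4656 0.1409 0.2324] [0.4765 0.1494 0.2464]
red cap 137 x [0.4748 0.5061] y [0.1128 0.1264] ztop 0.2442
 y 0.14 x [0.4768 0.5021] ztop 0.2407
 y 0.155 x [0.4776 0.5005] ztop 0.2414
 y 0.17 x [0.4761 0.5008] ztop 0.2415
 y 0.185 x [0.4763 0.4991] ztop 0.2402
 y 0.2 x [0.4917 0.4995] ztop 0.2382
org [425. 335.] 543 [0.4671 0.2081 0.2264] [0.462  0.2046 0.2047] [0.4774 0.2135 0.2451]
org [318. 338.] 453 [0.4694 0.1452 0.2292] [0.4644 0.141  0.2132] [0.4762 0.1492 0.2454]
org [319. 402.] 452 [0.5092 0.1467 0.2381] [0.502  0.1424 0.233 ] [0.5142 0.1512 0.2442]
org [431. 415.] 39 [0.5113 0.2133 0.2441] [0.5092 0.2115 0.2423] [0.5128 0.2147 0.2456]
red cap 1231 x [0.4744 0.5001] y [0.1157 0.1284] ztop 0.2405
 y 0.14 x [0.4767 0.5006] ztop 0.2378
 y 0.155 x [0.4759 0.4984] ztop 0.2377
 y 0.17 x [0.4754 0.4975] ztop 0.2379
```

carry_out --moves '[[40,[10,0,0],[0,-7,0]],[40,[16,0,5],[0,-14,0]],[40,[16,1,15],[0,-21,0]],[40,[16,1,22],[0,-27,0]],[40,[10,1,33],[0,-27,0]],[40,[4,1,45],[0,-27,0]],[40,[-1,1,56],[0,-27,0]],[40,[-7,1,67],[0,-27,0]]]'

```text
time: 17.33
ee_pos: [0.4357, 0.1439, 0.1714]
ee_rot: [-0.016, 0.972, 0.004, 0.232]
ft_force: [0.3, -0.2, -0.0]
finger_gap: 0.468
gripper_force: 0.0
```

carry_out --moves '[[40,[0,0,0],[0,0,0]],[0,[0,0,0],[0,0,0]],[0,[0,0,0],[0,0,0]],[0,[0,0,0],[0,0,0]],[0,[0,0,0],[0,0,0]],[0,[0,0,0],[0,0,0]],[0,[0,0,0],[0,0,0]]]'

```text
time: 17.92
ee_pos: [0.4367, 0.144, 0.1739]
ee_rot: [-0.016, 0.972, 0.004, 0.233]
ft_force: [-5.6, -2.7, 4.0]
finger_gap: 0.067
gripper_force: 79.2
```

```bash
python3 - <<'E'
from h import *
lobe([(a,.6*a,0) for a in(-45,-39,-33,-27,-21,-15,-9,-3,3)])
E
```

```text
-45 -27.0 [-2.1, -0.4, -0.5] [-0.3, 0.0, -0.5]
-39 -23.4 [-9.8, -0.3, -2.9] [-0.3, 3.6, -0.5]
-33 -19.8 [-17.7, -0.2, -4.5] [-0.2, 7.2, -0.5]
-27 -16.2 [-25.7, -0.2, -5.1] [-0.2, 10.8, -0.5]
-21 -12.6 [-33.7, -0.1, -4.9] [-0.2, 14.4, -0.5]
-15 -9.0 [-41.7, -0.0, -3.8] [-0.2, 18.0, -0.5]
-9 -5.3999999999999995 [-49.5, 0.0, -1.8] [-0.2, 21.6, -0.5]
-3 -1.7999999999999998 [-57.0, 0.1, 1.0] [-0.2, 25.2, -0.5]
3 1.7999999999999998 [-64.1, 0.2, 4.6] [-0.2, 28.8, -0.5]
ee [0.4367 0.144  0.1739] F [-5.6 -2.7  4. ] gap 0.067 t 17.9167 q [ 0.07 -0.41  2.29 -0.03  0.8  -1.52]
```

carry_out --moves '[[0,[-8,0,-2],[0,3.6,0]],[0,[-16,0,-4],[0,7.2,0]],[0,[-24,0,-4.5],[0,10.8,0]],[0,[-32,0,-4.5],[0,14.4,0]],[0,[-40,0,-3],[0,18,0]],[0,[-48,0,-1],[0,21.6,0]],[0,[-55,0,1.5],[0,25.2,0]],[0,[-62,0,5],[0,28.8,0]]]'

```text
time: 18.58
ee_pos: [0.4941, 0.1463, 0.1975]
ee_rot: [-0.017, 1.0, -0.0, -0.018]
ft_force: [-3.0, 0.2, 2.2]
finger_gap: 0.064
gripper_force: 79.0
```

```bash
python3 - <<'E'
from h import *
lobe([(a,.6*a,0) for a in(3,9,15,21,27,33,39,45,49)])
E
```

```text
3 1.7999999999999998 [-1.7, -0.2, -1.4] [0.0, -0.2, -0.5]
9 5.3999999999999995 [-9.7, -0.1, -0.8] [0.1, 3.4, -0.5]
15 9.0 [-17.6, -0.0, 0.7] [0.1, 7.0, -0.5]
21 12.6 [-25.3, 0.1, 3.0] [0.1, 10.6, -0.5]
27 16.2 [-32.6, 0.1, 6.2] [0.1, 14.2, -0.5]
33 19.8 [-39.6, 0.2, 10.2] [0.1, 17.8, -0.5]
39 23.4 [-46.1, 0.2, 15.0] [0.1, 21.4, -0.5]
45 27.0 [-52.1, 0.3, 20.4] [0.2, 25.0, -0.5]
49 29.4 [-55.7, 0.3, 24.4] [0.2, 27.4, -0.5]
ee [0.4941 0.1463 0.1975] F [-3.   0.2  2.2] gap 0.064 t 18.5833 q [ 0.06  0.08  1.74  0.    1.36 -1.55]
```

Tracking well; second half of the swing.

carry_out --moves '[[0,[-8,0,0],[0,3.6,0]],[0,[-16,0,1.5],[0,7.2,0]],[0,[-24,0,4],[0,10.8,0]],[0,[-31,0,7],[0,14.4,0]],[0,[-38,0,11],[0,18,0]],[0,[-45,0,16],[0,21.6,0]],[0,[-51,0,21.5],[0,25.2,0]],[0,[-54,0,25],[0,27,0]]]'

```text
time: 19.25
ee_pos: [0.5499, 0.1487, 0.1706]
ee_rot: [-0.016, 0.969, -0.003, -0.248]
ft_force: [4.6, 5.7, 7.4]
finger_gap: 0.057
gripper_force: 78.7
```

carry_out --moves '[[0,[0,0,0],[0,0,0]],[40,[0,0,0],[0,0,0]],[40,[0,0,0],[0,0,0]],[40,[0,0,0],[0,0,0]],[40,[0,0,-30],[0,0,0]],[40,[0,0,-60],[0,0,0]],[40,[0,0,-90],[0,0,0]],[40,[0,0,-90],[0,0,0]]]'

```text
time: 19.92
ee_pos: [0.5944, 0.1491, 0.2553]
ee_rot: [-0.016, 0.97, -0.004, -0.244]
ft_force: [1.4, -0.1, 0.7]
finger_gap: 0.468
gripper_force: 0.0
```

```bash
cat >> h.py <<'E'
def bluetop(s):
    W=cloud(s);h=cv2.cvtColor(s["image"],cv2.COLOR_RGB2HSV);Z=W[...,2]
    m=(h[...,0]>100)&(h[...,0]<125)&(h[...,1]>130)&(Z>.2)&(Z<.26)&(abs(W[...,0]-.49)<.06)
    for lo,hi in((.105,.133),(.139,.152),(.2,.218)):
        p=W[m&(W[...,1]>lo)&(W[...,1]<hi)]
        if len(p)>5: print("blue y",lo,len(p),"x",np.percentile(p[:,0],[1,99]).round(4),"z",np.percentile(p[:,2],99).round(4),"left z",p[p[:,0]<np.percentile(p[:,0],15),2].max().round(4),"right z",p[p[:,0]>np.percentile(p[:,0],85),2].max().round(4))
E
python3 - <<'E'
from h import *
bluetop(snapshot("top")); bluetop(snapshot("wrist")); lobe([(-45,0,.15),(-45,-27,.05),(-45,-27,0)])
E
```

```text
blue y 0.105 155 x [0.4607 0.4938] z 0.2429 left z 0.2383 right z 0.2372
blue y 0.139 51 x [0.4505 0.4982] z 0.2511 left z 0.2416 right z 0.2517
blue y 0.105 1102 x [0.4685 0.4965] z 0.2397 left z 0.2395 right z 0.2316
blue y 0.139 737 x [0.4513 0.5009] z 0.2479 left z 0.2404 right z 0.2481
blue y 0.2 928 x [0.4491 0.4981] z 0.2478 left z 0.2413 right z 0.2481
-45 0 [177.0, -0.5, 13.8] [0.1, -28.6, -0.6]
-45 -27 [139.8, -0.6, 111.3] [0.0, -55.6, -0.6]
-45 -27 [98.6, -0.4, 139.5] [0.0, -55.6, -0.6]
ee [0.5916 0.1492 0.2506] F [-0.7  0.2 -0.5] gap 0.464 t 20.0167 q [ 0.05  0.62  1.01  0.01  2.01 -1.55]
```

The wheel turned 82 of 90 degrees; the pads creep a little on the lobe. The next lobe is at about -53 degrees. I regrasp with 120 N.

carry_out --moves '[[40,[15,0,-25],[0,-7,0]],[40,[50,0,-25],[0,-14,0]],[40,[90,0,-20],[0,-21,0]],[40,[130,0,-5],[0,-28,0]],[40,[165,0,10],[0,-29,0]],[40,[177,0,14],[0,-29,0]],[40,[177,0,14],[0,-29,0]]]' --newtons 120

```text
time: 20.6
ee_pos: [0.4223, 0.1444, 0.3221]
ee_rot: [-0.018, 1.0, 0.0, 0.002]
ft_force: [0.8, 0.3, 0.4]
finger_gap: 0.469
gripper_force: 0.0
```

```bash
python3 - <<'E'
from h import *
lobe([(-53,-32,.06),(-53,-32,.03),(-53,-32,0)])
E
```

```text
-53 -32 [22.7, -1.6, 104.3] [-0.1, -31.8, -0.5]
-53 -32 [6.9, -1.4, 129.8] [-0.1, -31.8, -0.5]
-53 -32 [-8.9, -1.3, 155.3] [-0.1, -31.8, -0.5]
ee [0.4223 0.1444 0.3221] F [0.8 0.3 0.4] gap 0.469 t 20.6 q [ 0.06 -0.2   1.75  0.    1.58 -1.54]
```

carry_out --moves '[[40,[10,-1,20],[0,-7,0]],[40,[20,-1,45],[0,-14,0]],[40,[23,-1,70],[0,-21,0]],[40,[23,-1,90],[0,-28,0]],[40,[23,-1,104],[0,-32,0]],[40,[7,-1,130],[0,-32,0]],[40,[-9,-1,155],[0,-32,0]],[40,[-9,-1,155],[0,-32,0]]]'

```text
time: 21.27
ee_pos: [0.435, 0.1426, 0.1598]
ee_rot: [-0.016, 0.962, 0.004, 0.272]
ft_force: [-0.7, -0.1, -1.2]
finger_gap: 0.469
gripper_force: 0.0
```

carry_out --moves '[[40,[0,0,0],[0,0,0]],[0,[0,0,0],[0,0,0]],[0,[0,0,0],[0,0,0]],[0,[0,0,0],[0,0,0]],[0,[0,0,0],[0,0,0]],[0,[0,0,0],[0,0,0]],[0,[0,0,0],[0,0,0]]]'

```text
time: 21.85
ee_pos: [0.439, 0.144, 0.1692]
ee_rot: [-0.016, 0.96, 0.005, 0.278]
ft_force: [-6.2, 3.6, 5.9]
finger_gap: 0.049
gripper_force: 118.6
```

```bash
python3 - <<'E'
from h import *
lobe([(a,.6*a,0) for a in(-53,-46,-39,-32,-25,-18,-11,-4,3)])
E
```

```text
-53 -31.799999999999997 [7.5, -0.3, -1.9] [-0.2, 0.5, -0.5]
-46 -27.599999999999998 [-1.4, -0.2, -5.1] [-0.2, 4.7, -0.5]
-39 -23.4 [-10.6, -0.2, -7.2] [-0.2, 8.9, -0.5]
-32 -19.2 [-20.0, -0.1, -8.0] [-0.2, 13.1, -0.5]
-25 -15.0 [-29.3, -0.0, -7.7] [-0.1, 17.3, -0.5]
-18 -10.799999999999999 [-38.6, 0.1, -6.1] [-0.1, 21.5, -0.5]
-11 -6.6 [-47.5, 0.1, -3.4] [-0.1, 25.7, -0.5]
-4 -2.4 [-56.0, 0.2, 0.5] [-0.1, 29.9, -0.5]
3 1.7999999999999998 [-64.0, 0.3, 5.4] [-0.1, 34.1, -0.5]
ee [0.439  0.144  0.1692] F [-6.2  3.6  5.9] gap 0.049 t 21.85 q [ 0.07 -0.46  2.36 -0.03  0.68 -1.51]
```

carry_out --moves '[[0,[-9,0,-3],[0,4.2,0]],[0,[-18,0,-5],[0,8.4,0]],[0,[-27.5,0,-6],[0,12.6,0]],[0,[-37,0,-6],[0,16.8,0]],[0,[-46,0,-4],[0,21,0]],[0,[-55,0,-1.5],[0,25.2,0]],[0,[-63.5,0,2.5],[0,29.4,0]],[0,[-71.5,0,7],[0,33.6,0]]]'

```text
time: 22.52
ee_pos: [0.4995, 0.1467, 0.197]
ee_rot: [-0.017, 1.0, 0.001, -0.018]
ft_force: [-4.5, 3.9, -16.7]
finger_gap: 0.03
gripper_force: 122.2
```

```bash
python3 - <<'E'
from h import *
lobe([(a,.6*a,0) for a in(3,9,15,21,27,33,39,45,51)])
E
```

```text
3 1.7999999999999998 [3.7, -0.4, -1.7] [0.2, -0.3, -0.5]
9 5.3999999999999995 [-4.3, -0.3, -1.1] [0.2, 3.3, -0.5]
15 9.0 [-12.2, -0.2, 0.3] [0.2, 6.9, -0.5]
21 12.6 [-19.9, -0.2, 2.7] [0.2, 10.5, -0.5]
27 16.2 [-27.3, -0.1, 5.9] [0.2, 14.1, -0.5]
33 19.8 [-34.2, -0.1, 9.9] [0.3, 17.7, -0.5]
39 23.4 [-40.8, -0.0, 14.6] [0.3, 21.3, -0.5]
45 27.0 [-46.7, 0.0, 20.1] [0.3, 24.9, -0.5]
51 30.599999999999998 [-52.1, 0.1, 26.1] [0.3, 28.5, -0.5]
ee [0.4995 0.1467 0.197 ] F [ -4.5   3.9 -16.7] gap 0.03 t 22.5167 q [ 0.06  0.09  1.72  0.    1.36 -1.55]
```

The gap is shrinking again as the pads creep towards the leading edge. I let go, lift and find the lobe itself.

carry_out --moves '[[40,[0,0,0],[0,0,0]],[40,[0,0,0],[0,0,0]],[40,[0,0,0],[0,0,0]],[40,[10,0,-40],[0,0,0]],[40,[20,0,-80],[0,0,0]],[40,[30,0,-100],[0,0,0]],[40,[30,0,-100],[0,0,0]],[40,[30,0,-100],[0,0,0]]]' --newtons 50

```text
time: 23.18
ee_pos: [0.4756, 0.1444, 0.3036]
ee_rot: [-0.017, 1.0, -0.0, -0.008]
ft_force: [0.6, 0.1, 0.1]
finger_gap: 0.464
gripper_force: 0.0
```

```bash
cat >> h.py <<'E'
def plate(s,yw=-.032):
    """rim of the free plate in rotator polar coords: outer radius by angle; jaws by colour"""
    W=cloud(s);h=cv2.cvtColor(s["image"],cv2.COLOR_RGB2HSV)
    D=W[...,:2]-C; c,sn=np.cos(PSI),np.sin(PSI); X=D[...,0]*c+D[...,1]*sn; Y=-D[...,0]*sn+D[...,1]*c; Zz=W[...,2]-.13
    ok=(abs(Y-yw)<.0055)&(np.hypot(X,Zz)<.125)&(np.hypot(X,Zz)>.05)&(Zz>-.02)
    A=np.degrees(np.arctan2(X,Zz)); r=np.hypot(X,Zz); H,S,V=[h[...,i] for i in range(3)]
    for n,m in dict(grey=ok&(S<70)&(V>40),orange=ok&(H>3)&(H<17)&(S>140),blue=ok&(H>100)&(H<125)&(S>130)).items():
        out=[]
        for a in range(-100,101,6):
            k=m&(abs(A-a)<3)
            if k.sum()>6: out.append((a,int(1e3*np.percentile(r[k],97))))
        print(n,out)
E
python3 - <<'E'
from h import *
s=snapshot("wrist"); plate(s); plate(snapshot("top")); plate(snapshot("scene"))
save(s,"w7.png"); lobe([(0,0,0)])
E
```

```text
grey [(-64, 83), (-58, 91), (-34, 84), (-28, 70), (-22, 78), (-16, 97), (-10, 102), (-4, 104), (2, 104), (8, 99), (20, 70), (26, 87), (32, 117), (38, 106)]
orange [(-58, 117), (-52, 106), (-40, 106), (-34, 117)]
blue [(26, 99), (32, 117), (50, 115), (56, 117)]
grey [(-100, 99), (-88, 102), (-82, 100), (-76, 92), (-34, 99), (-28, 83), (-22, 75), (-16, 99), (20, 73), (26, 90), (32, 112), (38, 108), (44, 108), (74, 97), (80, 101)]
orange [(-58, 116), (-52, 107), (-46, 78), (-40, 106), (-34, 118)]
blue [(26, 117), (32, 113), (50, 116)]
grey [(-100, 95), (-94, 101), (-88, 100), (-82, 93), (-76, 88), (-70, 69), (-64, 65), (-58, 104), (-46, 66), (-40, 104), (-34, 79), (-28, 85), (-22, 71), (-16, 91), (-10, 103), (-4, 104), (2, 107), (8, 101), (14, 92), (20, 74), (26, 82), (32, 113), (38, 109), (44, 112), (62, 72), (68, 87), (74, 98), (80, 103), (86, 104), (92, 98), (98, 93)]
orange [(-58, 115), (-52, 109), (-34, 105)]
blue [(50, 119)]
0 0 [-19.9, 1.2, 100.2] [-0.0, -1.4, -0.6]
ee [0.4745 0.1443 0.2996] F [-0.1  0.3 -0.6] gap 0.47 t 23.3333 q [ 0.06 -0.05  1.66  0.    1.55 -1.55]
```

View pics/w7.png

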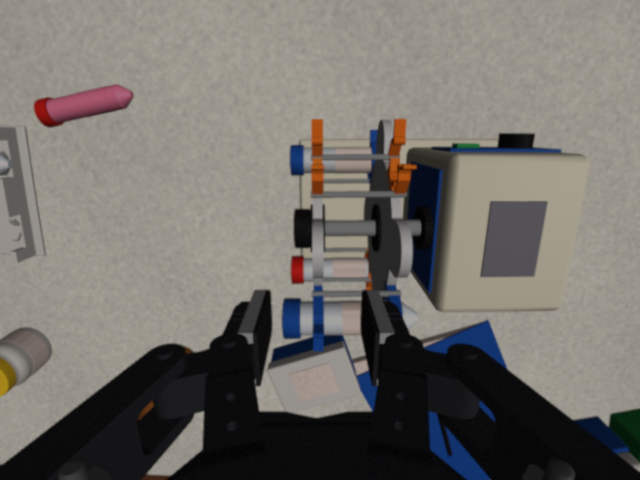

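The wrist view shows the empty orange clip now at (318,155) swinging up, about -46 degrees, with the red-capped first tube held below at (297,270). The lobe is centred at -2 degrees, so I grasp it squarely from above.

```bash
python3 - <<'E'
from h import *
lobe([(-2,0,.03),(-2,0,0)],.086)
E
```

```text
-2 0 [-16.2, 1.2, 72.3] [-0.0, -1.4, -0.6]
-2 0 [-17.0, 1.2, 102.3] [-0.0, -1.4, -0.6]
ee [0.4745 0.1443 0.2996] F [-0.1  0.3 -0.6] gap 0.47 t 23.3333 q [ 0.06 -0.05  1.66  0.    1.55 -1.55]
```

carry_out --moves '[[40,[-16,1,35],[0,-1.4,0]],[40,[-16,1,70],[0,-1.4,0]],[40,[-17,1,95],[0,-1.4,0]],[40,[-17,1,102],[0,-1.4,0]],[40,[-17,1,102],[0,-1.4,0]],[0,[-17,1,102],[0,-1.4,0]],[0,[-17,1,102],[0,-1.4,0]],[0,[-17,1,102],[0,-1.4,0]]]' --newtons 60

```text
time: 24.0
ee_pos: [0.4912, 0.1462, 0.2001]
ee_rot: [-0.017, 1.0, 0.0, 0.002]
ft_force: [-1.3, -0.5, -2.1]
finger_gap: 0.07
gripper_force: 59.8
```

carry_out --moves '[[0,[0,0,0],[0,0,0]],[0,[0,0,0],[0,0,0]],[0,[0,0,0],[0,0,0]]]'

```text
time: 24.25
ee_pos: [0.4912, 0.1462, 0.2001]
ee_rot: [-0.017, 1.0, 0.0, 0.002]
ft_force: [0.4, 0.8, 6.4]
finger_gap: 0.067
gripper_force: 60.0
```

```bash
python3 - <<'E'
from h import *
lobe([(a,.8*(a+2),0) for a in(-2,4,10,16,22,28,34,40,46)],.086)
E
```

```text
-2 0.0 [2.4, -0.2, 3.2] [0.0, 0.2, -0.6]
4 4.800000000000001 [-5.1, -0.2, 3.3] [0.1, 5.0, -0.6]
10 9.600000000000001 [-12.4, -0.1, 4.2] [0.1, 9.8, -0.6]
16 14.4 [-19.6, -0.0, 5.9] [0.1, 14.6, -0.6]
22 19.200000000000003 [-26.6, 0.1, 8.4] [0.1, 19.4, -0.6]
28 24.0 [-33.3, 0.1, 11.7] [0.1, 24.2, -0.6]
34 28.8 [-39.5, 0.2, 15.6] [0.2, 29.0, -0.5]
40 33.6 [-45.3, 0.2, 20.2] [0.2, 33.8, -0.5]
46 38.400000000000006 [-50.6, 0.3, 25.5] [0.2, 38.6, -0.5]
ee [0.4912 0.1462 0.2001] F [0.4 0.8 6.4] gap 0.067 t 24.25 q [ 0.06  0.04  1.77  0.    1.32 -1.55]
```

carry_out --moves '[[0,[-7.5,0,0],[0,4.8,0]],[0,[-15,0,1],[0,9.6,0]],[0,[-22,0,2.5],[0,14.4,0]],[0,[-29,0,5],[0,19.2,0]],[0,[-36,0,8.5],[0,24,0]],[0,[-42,0,12.5],[0,29,0]],[0,[-48,0,17],[0,34,0]],[0,[-54,0,23],[0,39,0]]]'

```text
time: 24.92
ee_pos: [0.5443, 0.1485, 0.1771]
ee_rot: [-0.016, 0.942, -0.005, -0.335]
ft_force: [1.1, 3.7, 3.3]
finger_gap: 0.067
gripper_force: 59.7
```

carry_out --moves '[[0,[0,0,0],[0,0,0]],[40,[0,0,0],[0,0,0]],[40,[0,0,0],[0,0,0]],[40,[0,0,0],[0,0,0]],[40,[0,0,-30],[0,0,0]],[40,[0,0,-60],[0,0,0]],[40,[0,0,-90],[0,0,0]],[40,[0,0,-90],[0,0,0]]]'

```text
time: 25.58
ee_pos: [0.6038, 0.1491, 0.251]
ee_rot: [-0.015, 0.944, -0.006, -0.329]
ft_force: [0.2, 0.2, 1.4]
finger_gap: 0.468
gripper_force: 0.0
```

```bash
python3 - <<'E'
from h import *
s=snapshot("wrist"); plate(s); clips(s); t=snapshot("top"); plate(t); clips(t); lobe([(35,25,.06)])
E
```

```text
grey [(-46, 102), (-40, 102), (-16, 91), (-10, 116), (14, 94), (20, 70), (26, 82), (32, 98), (38, 103), (44, 104), (50, 103), (56, 98), (74, 113), (80, 116)]
orange [(-16, 92), (-10, 116), (-4, 104), (8, 107), (14, 118)]
blue [(74, 117), (80, 117), (98, 115)]
org [317. 103.] 360 [0.4718 0.1448 0.2368] [0.4666 0.1411 0.2119] [0.479  0.1489 0.2446]
org [409. 101.] 354 [0.4695 0.2089 0.2372] [0.4639 0.2048 0.2169] [0.4765 0.2128 0.2446]
org [400. 121.] 24 [0.4691 0.2076 0.2158] [0.4683 0.2045 0.2116] [0.4702 0.21   0.2192]
org [317. 145.] 362 [0.5085 0.1464 0.2294] [0.4776 0.1419 0.2093] [0.5159 0.1505 0.2456]
org [406. 147.] 641 [0.5007 0.2087 0.2136] [0.4755 0.2056 0.2034] [0.5128 0.2147 0.2457]
org [317. 170.] 9 [0.5123 0.1467 0.2128] [0.5118 0.1439 0.2121] [0.5132 0.1494 0.2144]
grey [(-82, 111), (-46, 107), (-40, 104), (-34, 101), (-28, 92), (-22, 73), (-16, 92), (14, 81), (20, 73), (26, 89), (32, 101), (38, 104), (44, 105), (80, 117)]
orange [(-10, 119), (-4, 81), (2, 83), (8, 120)]
blue [(-82, 113), (-76, 114), (74, 115), (80, 110)]
org [165. 281.] 120 [0.4916 0.1449 0.2304] [0.4666 0.1408 0.2035] [0.5135 0.1499 0.2477]
35 25 [27.8, 1.0, 31.7] [0.3, -13.8, -0.5]
ee [0.6011 0.1494 0.2466] F [-0.6 -0.5 -0.1] gap 0.472 t 25.6833 q [ 0.05  0.79  0.82  0.01  2.21 -1.55]
```

With the tool tilting along, there was no slip: the wheel stands at about 0 with the empty clip on top. Now I level the tool and go for the second tube.

```bash
python3 - <<'E'
from h import *
go([.50,.05,.31],92.5)
E
```

```text
shift [121.1 -96.   15.9] turn [  0.2 -38.8  -0.6] ee [0.6011 0.1494 0.2466] t 25.68 F [-0.6 -0.5 -0.1] q6 -1.55
```

carry_out --moves '[[65,[0,0,-30],[0,-7,0]],[65,[20,-30,-30],[0,-14,0]],[65,[50,-55,-20],[0,-21,0]],[65,[80,-75,-5],[0,-28,0]],[65,[110,-90,10],[0,-35,0]],[65,[121,-96,16],[0,-39,0]],[65,[121,-96,16],[0,-39,0]]]'

```text
time: 26.27
ee_pos: [0.4919, 0.0497, 0.3078]
ee_rot: [-0.016, 1.0, -0.001, 0.001]
ft_force: [0.0, -0.4, -0.3]
finger_gap: 0.762
gripper_force: 0.0
```

```bash
python3 - <<'E'
from h import *
go([.4445,-.2905,.20],178.8)
E
```

```text
shift [  58.9 -338.4  108. ] turn [ -0.2   0.1 -86.9] ee [0.4919 0.0497 0.3078] t 26.27 F [ 0.  -0.4 -0.3] q6 -1.74
```

carry_out --moves '[[65,[59,-338,0],[0,0,93]],[65,[59,-338,0],[0,0,93]],[65,[59,-338,0],[0,0,93]],[65,[59,-338,0],[0,0,93]],[65,[59,-338,0],[0,0,93]],[65,[59,-338,0],[0,0,93]],[65,[59,-338,0],[0,0,93]],[65,[59,-338,0],[0,0,93]]]'

```text
time: 26.93
ee_pos: [0.4513, -0.2807, 0.3073]
ee_rot: [0.467, 0.884, 0.0, -0.001]
ft_force: [1.0, 0.3, 0.7]
finger_gap: 0.761
gripper_force: 0.0
```

```bash
python3 - <<'E'
from h import *
go([.4445,-.2905,.20],178.8)
E
```

```text
shift [ -4.4 -11.1 107.3] turn [-0.  -0.1 35.5] ee [ 0.4513 -0.2807  0.3073] t 26.93 F [1.  0.3 0.7] q6 -1.38
```

carry_out --moves '[[65,[-3,-8,20],[0,0,7]],[65,[-3,-8,45],[0,0,14]],[65,[-3,-8,70],[0,0,21]],[65,[-3,-8,90],[0,0,28]],[65,[-3,-8,107],[0,0,35]],[65,[-3,-8,107],[0,0,35]],[65,[-3,-8,107],[0,0,35]]]'

```text
time: 27.52
ee_pos: [0.447, -0.2855, 0.2001]
ee_rot: [0.708, 0.706, -0.0, -0.002]
ft_force: [-1.1, -1.0, -0.3]
finger_gap: 0.764
gripper_force: 0.0
```

```bash
python3 - <<'E'
from h import *
s=snapshot("wrist"); tube(s,.4445,-.2905); go([.4445,-.2905,.023],178.4)
E
```

```text
cap y [-0.3514 -0.344  -0.3372] x [0.4284 0.4585] 418
body y [-0.3493 -0.2382]
 y -0.32 x@top 0.4434 edges [0.4305 0.4575] ztop 0.057
 y -0.306 x@top 0.444 edges [0.4308 0.4573] ztop 0.0565
 y -0.29 x@top 0.4443 edges [0.43   0.4581] ztop 0.057
 y -0.275 x@top 0.4445 edges [0.4312 0.459 ] ztop 0.057
shift [ -4.2  -3.3 178.6] turn [-0.  -0.   1.5] ee [ 0.4479 -0.2864  0.2016] t 27.57 F [-0.4  0.5  1.5] q6 -0.79
```

carry_out --moves '[[65,[-4,-3,40],[0,0,1.5]],[65,[-4,-3,80],[0,0,1.5]],[65,[-4,-3,120],[0,0,1.5]],[65,[-4,-3,150],[0,0,1.5]],[65,[-4,-3,170],[0,0,1.5]],[65,[-4,-3,178],[0,0,1.5]],[65,[-4,-3,178],[0,0,1.5]],[20,[-4,-3,178],[0,0,1.5]]]' --newtons 60

```text
time: 28.23
ee_pos: [0.4463, -0.2919, 0.0251]
ee_rot: [0.718, 0.696, -0.0, 0.001]
ft_force: [0.5, -0.9, -0.4]
finger_gap: 0.633
gripper_force: 0.0
```

carry_out --moves '[[10,[0,0,0],[0,0,0]],[10,[0,0,0],[0,0,0]],[10,[0,0,0],[0,0,0]],[10,[0,0,0],[0,0,0]],[10,[0,0,0],[0,0,0]],[10,[0,0,0],[0,0,0]]]'

```text
time: 28.73
ee_pos: [0.4452, -0.2924, 0.0269]
ee_rot: [0.718, 0.696, -0.001, 0.001]
ft_force: [-11.7, 2.1, 20.9]
finger_gap: 0.188
gripper_force: 48.4
```

carry_out --moves '[[10,[0,0,-20],[0,0,0]],[10,[0,0,-60],[0,0,0]],[10,[0,0,-100],[0,0,0]],[10,[0,0,-140],[0,0,0]],[10,[0,0,-180],[0,0,0]],[10,[0,0,-220],[0,0,0]],[10,[0,0,-262],[0,0,0]],[10,[0,0,-262],[0,0,0]]]'

```text
time: 29.4
ee_pos: [0.4486, -0.294, 0.2969]
ee_rot: [0.718, 0.696, 0.0, 0.009]
ft_force: [2.1, -0.7, 1.6]
finger_gap: 0.114
gripper_force: 0.0
```

carry_out --moves '[[10,[0,0,0],[0,0,0]]]'

```text
time: 29.48
ee_pos: [0.4468, -0.2923, 0.2902]
ee_rot: [0.718, 0.696, -0.0, 0.004]
ft_force: [-0.5, -0.7, -0.6]
finger_gap: 0.112
gripper_force: 0.0
```

```bash
python3 - <<'E'
from h import *
go([.4898,.1765,.285],2.5); held(snapshot("wrist"))
E
```

```text
shift [470.   27.8   2.5] turn [ 0.4  0.4 -4.3] ee [ 0.4468 -0.2923  0.2902] t 29.48 F [-0.5 -0.7 -0.6] q6 -0.77
cap rel TCP mm: med [-6.5 -9.  77.8] lo [ -6.7 -12.6  72.3] hi [-6.4 -6.9 81.8] 33
```

The grip was too high and slipped off the tube. I open and check where it lies now.

carry_out --moves '[[65,[0,0,20],[0,0,0]],[65,[0,0,50],[0,0,0]],[65,[0,0,85],[0,0,0]],[65,[0,0,85],[0,0,0]],[65,[0,0,85],[0,0,0]],[65,[0,0,85],[0,0,0]]]'

```text
time: 30.03
ee_pos: [0.4456, -0.2912, 0.2014]
ee_rot: [0.719, 0.695, 0.0, 0.0]
ft_force: [-0.0, -0.1, 0.9]
finger_gap: 0.759
gripper_force: 0.0
```

```bash
python3 - <<'E'
from h import *
s=snapshot("wrist"); tube(s,.4445,-.2905); go([.4445,-.2905,.019],178.6); s=snapshot("top"); tube(s,.4445,-.2905); o=get_obs(); print(o["ee_pos"],o["qvel"].round(3))
E
```

```text
cap y [-0.3507 -0.3436 -0.3368] x [0.4289 0.4589] 418
body y [-0.3494 -0.2375]
 y -0.32 x@top 0.4434 edges [0.4297 0.4575] ztop 0.0568
 y -0.306 x@top 0.444 edges [0.4303 0.4578] ztop 0.0567
 y -0.29 x@top 0.4444 edges [0.4302 0.4581] ztop 0.057
 y -0.275 x@top 0.4449 edges [0.4307 0.4584] ztop 0.0571
shift [  1.4  -1.9 183.3] turn [ 0.1  0.1 -0.5] ee [ 0.4461 -0.2917  0.2023] t 30.08 F [-0.1  0.4 -0. ] q6 -0.77
body y [-0.2848 -0.2522]
 y -0.275 x@top 0.4433 edges [0.4299 0.4569] ztop 0.0596
[ 0.44630002 -0.29191355  0.20270424] [-0.    -0.004 -0.002  0.002 -0.005  0.001]
```

carry_out --moves '[[65,[1,-2,40],[0,0,0]],[65,[1,-2,80],[0,0,0]],[65,[1,-2,120],[0,0,0]],[65,[1,-2,155],[0,0,0]],[65,[1,-2,175],[0,0,0]],[65,[1,-2,185],[0,0,0]],[65,[1,-2,186],[0,0,0]],[65,[1,-2,186],[0,0,0]]]' --newtons 60

```text
time: 30.8
ee_pos: [0.4444, -0.2909, 0.0159]
ee_rot: [0.719, 0.695, -0.0, 0.001]
ft_force: [0.5, -0.4, 0.4]
finger_gap: 0.759
gripper_force: 0.0
```

carry_out --moves '[[10,[0,0,0],[0,0,0]],[10,[0,0,0],[0,0,0]],[10,[0,0,0],[0,0,0]],[10,[0,0,0],[0,0,0]],[10,[0,0,0],[0,0,0]],[10,[0,0,0],[0,0,0]],[10,[0,0,0],[0,0,0]],[10,[0,0,0],[0,0,0]]]'

```text
time: 31.47
ee_pos: [0.4446, -0.2911, 0.0167]
ee_rot: [0.719, 0.696, -0.0, 0.002]
ft_force: [-0.9, 0.6, 7.1]
finger_gap: 0.307
gripper_force: 58.6
```

Gap 26 mm now, near the full diameter and gripped much better. I lift.

carry_out --moves '[[10,[0,0,-15],[0,0,0]],[10,[0,0,-45],[0,0,0]],[10,[0,0,-85],[0,0,0]],[10,[0,0,-125],[0,0,0]],[10,[0,0,-165],[0,0,0]],[10,[0,0,-205],[0,0,0]],[10,[0,0,-245],[0,0,0]],[10,[0,0,-268],[0,0,0]]]'

```text
time: 32.13
ee_pos: [0.4445, -0.2909, 0.2888]
ee_rot: [0.719, 0.695, 0.0, 0.004]
ft_force: [1.2, -0.3, -0.4]
finger_gap: 0.303
gripper_force: 59.2
```

carry_out --moves '[[10,[40,2,0],[0,0,-1]],[10,[80,5,0],[0,0,-2]],[10,[120,7,0],[0,0,-3]],[10,[160,10,0],[0,0,-4]],[10,[200,12,0],[0,0,-4]],[10,[240,14,0],[0,0,-4]],[10,[280,17,0],[0,0,-4]],[10,[280,17,0],[0,0,-4]]]'

```text
time: 32.8
ee_pos: [0.4694, -0.0041, 0.2836]
ee_rot: [0.691, 0.723, 0.002, -0.0]
ft_force: [-0.6, -0.1, -1.1]
finger_gap: 0.305
gripper_force: 59.2
```

```bash
python3 - <<'E'
from h import *
go([.4898,.1765,.285],2.5); print(get_obs()["finger_gap"]); held(snapshot("wrist"))
E
```

```text
shift [179.5  28.3  -0.9] turn [ 0.1 -0.1  0. ] ee [ 0.4694 -0.0041  0.2836] t 32.8 F [-0.6 -0.1 -1.1] q6 -0.31
0.3047484367561283
cap rel TCP mm: med [  1.8 -43.4  36.3] lo [-13.9 -47.9  23.8] hi [18.4 12.6 98.3] 587
 y -0.04 x [-10.3  11.1] z [31.2 39.9] 626
 y -0.03 x [-11.   10.6] z [31.4 39.9] 720
 y -0.02 x [-11.2  10.3] z [32. 40.] 766
 y 0.02 x [-14.5   9.9] z [31.2 40.6] 1138
 y 0.03 x [-14.7   9. ] z [31.5 40.6] 1203
 y 0.04 x [-15.3   7.1] z [30.9 40.3] 1214
 y 0.05 x [-12.6   6.9] z [27.1 37.6] 1155
```

carry_out --moves '[[10,[40,6,0],[0,0,0]],[10,[80,12,0],[0,0,0]],[10,[120,19,0],[0,0,0]],[10,[155,25,0],[0,0,0]],[10,[175,28,0],[0,0,0]],[10,[179,28,0],[0,0,0]],[10,[179,28,0],[0,0,0]],[10,[179,28,0],[0,0,0]]]'

```text
time: 33.52
ee_pos: [0.4911, 0.168, 0.2826]
ee_rot: [0.694, 0.72, -0.0, 0.0]
ft_force: [0.4, 0.0, -0.5]
finger_gap: 0.308
gripper_force: 59.2
```

```bash
python3 - <<'E'
from h import *
go([.4898,.1765,.285],2.5); s=snapshot("wrist"); held(s); clips(s); plate(s,.032)
E
```

```text
shift [ 8.6 -1.  -2.4] turn [-0.   0.  -0.4] ee [0.4911 0.168  0.2826] t 33.52 F [ 0.4  0.  -0.5] q6 0.06
cap rel TCP mm: med [  2.3 -46.   36.5] lo [-13.8 -50.8  24. ] hi [18.1 10.2 98.1] 561
 y -0.04 x [-11.1  11.9] z [30.9 39.8] 740
 y -0.03 x [-53.9  11.4] z [-77.5  39.8] 827
 y -0.02 x [-57.2  60.8] z [-90.1  39.7] 1747
 y 0.02 x [-15.4  10.6] z [28.7 40.3] 1200
 y 0.03 x [-15.6  15.3] z [-71.8  40.1] 1314
 y 0.04 x [-49.5  48.6] z [-81.1  39.8] 1716
 y 0.05 x [-10.7  44.4] z [-75.3  35.6] 1024
org [313. 184.] 1276 [0.487  0.2111 0.2347] [0.4634 0.2055 0.1945] [0.512  0.2149 0.2456]
org [278. 284.] 48 [0.4676 0.1479 0.2428] [0.4651 0.1457 0.2404] [0.4694 0.15   0.2456]
org [351. 285.] 14 [0.5142 0.1502 0.245 ] [0.5135 0.1487 0.2441] [0.515  0.1517 0.2466]
grey [(-100, 74), (-94, 61), (-88, 104), (-82, 117), (-76, 117), (-70, 69), (-64, 75), (-58, 91), (-52, 102), (-46, 103), (-40, 103), (-34, 98), (-28, 86), (-22, 70), (-16, 84), (-10, 79), (-4, 56), (2, 52), (8, 57), (14, 84), (20, 70), (26, 84), (32, 98), (38, 103), (44, 104), (50, 103), (56, 93), (62, 80), (68, 70), (74, 114), (80, 117), (86, 106), (92, 74), (98, 80)]
orange [(-16, 117), (-10, 117), (-4, 81), (2, 81), (8, 117), (14, 118)]
blue [(-94, 78), (-88, 77), (-82, 114), (-76, 116), (74, 116), (80, 115), (86, 77), (92, 79)]
```

Tube axis is 25.5 mm above the TCP. The clip is centred at x=0.489 and the wheel is at about 0. I press down.

carry_out --moves '[[10,[8,-1,20],[0,0,0]],[10,[8,-1,45],[0,0,0]],[10,[8,-1,60],[0,0,0]],[10,[8,-1,67],[0,0,0]],[10,[8,-1,73],[0,0,0]],[10,[8,-1,79],[0,0,0]],[10,[8,-1,84],[0,0,0]],[10,[8,-1,87],[0,0,0]]]'

```text
time: 34.23
ee_pos: [0.4907, 0.176, 0.1974]
ee_rot: [0.694, 0.72, 0.001, 0.001]
ft_force: [-4.9, -3.0, 25.5]
finger_gap: 0.306
gripper_force: 61.7
```

carry_out --moves '[[10,[0,0,1],[0,0,0]],[10,[0,0,2],[0,0,0]],[10,[0,0,2],[0,0,0]]]'

```text
time: 34.48
ee_pos: [0.4919, 0.1761, 0.1975]
ee_rot: [0.694, 0.72, 0.002, 0.002]
ft_force: [-3.0, -3.0, 18.3]
finger_gap: 0.307
gripper_force: 61.1
```

```bash
python3 - <<'E'
from h import *
s=snapshot("wrist"); o=get_obs(); print(o["ee_pos"],o["ft_force"]); held(s)
E
```

```text
[0.49194263 0.17606468 0.19749063] [-4.19855264 -2.70089524 17.79365002]
cap rel TCP mm: med [  1.6 -46.4  36.4] lo [-14.1 -50.7  26. ] hi [17.7  9.8 98. ] 527
 y -0.04 x [-26.4  12.4] z [22.4 40.1] 759
 y -0.03 x [-75.3  53.6] z [-74.2  39.1] 5337
 y -0.02 x [-10.4  77.7] z [-73.3  39.5] 3830
 y 0.02 x [-20.   18.4] z [13.2 40.3] 1304
 y 0.03 x [-74.3  54. ] z [-4.7 39.9] 2904
 y 0.04 x [-41.   71.3] z [-70.4  39.2] 6547
 y 0.05 x [-10.6   5.7] z [-61.7  35.2] 1138
```

Home: the stop is stiff and the axis is at z≈0.223. I release, lift and verify.

carry_out --moves '[[10,[0,0,-4],[0,0,0]],[60,[0,0,-4],[0,0,0]],[60,[0,0,-4],[0,0,0]],[60,[0,0,-4],[0,0,0]],[60,[0,0,-4],[0,0,0]],[60,[0,0,-4],[0,0,0]],[60,[0,0,-4],[0,0,0]],[60,[0,0,-4],[0,0,0]]]'

```text
time: 35.2
ee_pos: [0.4895, 0.1773, 0.1974]
ee_rot: [0.694, 0.72, -0.0, -0.0]
ft_force: [0.3, -0.2, 0.3]
finger_gap: 0.701
gripper_force: 0.0
```

carry_out --moves '[[60,[0,0,-30],[0,0,0]],[60,[0,0,-70],[0,0,0]],[60,[0,0,-110],[0,0,0]],[60,[0,0,-140],[0,0,0]],[60,[0,0,-140],[0,0,0]],[60,[0,0,-140],[0,0,0]],[60,[0,0,-140],[0,0,0]]]'

```text
time: 35.78
ee_pos: [0.4893, 0.1772, 0.3368]
ee_rot: [0.694, 0.72, -0.0, -0.0]
ft_force: [0.4, -0.9, 0.7]
finger_gap: 0.699
gripper_force: 0.0
```

```bash
python3 - <<'E'
from h import *
s=snapshot("wrist"); topred(s); clips(s); topred(snapshot("top")); o=get_obs(); print(o["time"],o["ee_pos"],o["finger_gap"])
save(s,"w8.png")
# first tube underneath: red points low near the wheel
t=snapshot("scene")
for n in(s,t):
    W=cloud(n);h=cv2.cvtColor(n["image"],cv2.COLOR_RGB2HSV)
    m=((h[...,0]<8)|(h[...,0]>172))&(h[...,1]>150)&(abs(W[...,0]-.49)<.08)&(abs(W[...,1]-.12)<.05)&(W[...,2]<.1)
    p=W[m]; print("low red",len(p),np.median(p,0) if len(p) else "")
E
```

```text
red cap 545 x [0.4788 0.5086] y [0.1175 0.1308] ztop 0.2406
 y 0.14 x [0.4815 0.5043] ztop 0.2377
 y 0.155 x [0.4787 0.5033] ztop 0.2377
 y 0.17 x [0.4783 0.5037] ztop 0.238
 y 0.185 x [0.4779 0.5029] ztop 0.2381
 y 0.2 x [0.4775 0.5025] ztop 0.238
org [293. 188.] 229 [0.471  0.21   0.2385] [0.465  0.2056 0.2186] [0.4776 0.2141 0.246 ]
org [344. 188.] 250 [0.5096 0.2115 0.2381] [0.5028 0.2069 0.2165] [0.5163 0.2152 0.2454]
org [295. 265.] 212 [0.4736 0.1471 0.2371] [0.4677 0.1418 0.219 ] [0.48   0.1505 0.246 ]
org [342. 265.] 233 [0.512  0.1485 0.2364] [0.5054 0.1431 0.2199] [0.5184 0.152  0.2454]
red cap 147 x [0.4769 0.508 ] y [0.1137 0.1286] ztop 0.2435
 y 0.14 x [0.4789 0.5027] ztop 0.2409
 y 0.155 x [0.4797 0.5025] ztop 0.242
 y 0.17 x [0.4782 0.503 ] ztop 0.2406
 y 0.185 x [0.4784 0.5011] ztop 0.2396
 y 0.2 x [0.4766 0.5014] ztop 0.2419
35.8833 [0.48877331 0.17713053 0.33565853] 0.7048199878275788
low red 0 
low red 13 [0.49501266 0.12058151 0.05698174]
```

View pics/w8.png

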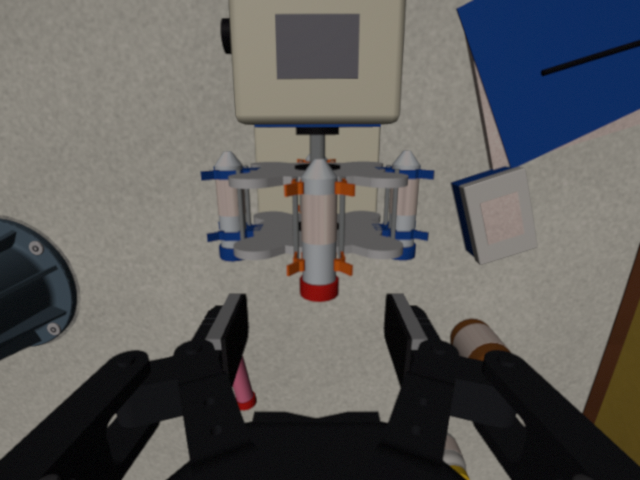

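The wrist view shows the second tube seated between the orange jaws (cap at (319,288)) and the wheel upright. The scene camera finds the first tube's cap underneath, at about (0.495, 0.121, 0.057). The gripper is clear, so I hand in.

```bash
python3 -c "
from rig import *
print(sign_off())"
```

```text
the job is handed in; nothing more can be done
None
```

Both red-capped tubes are pressed home in the orange clips with their caps at the free end, everything is let go, the wheel is at rest, and the job is handed in; the sign-off gave no verdict.

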